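# Load the filter magazine and the spacer spindle

## Task

Get the parts ready for a filter-changer build: thread every brass spacer ring onto the upright spindle, the largest at the bottom and the smallest on top, all lying flat down. Take every black filter frame off its peg on the rail, lifting it clear of the peg's upturned tip, and stand it upright and fully home in the magazine pocket that matches its width. There may be three or four rings and two or three frames, and either may come first; leave the other things on the table where they are.

Things in the scene. Friction and masses are not known exactly. Their poses are not given: they have to be found in the camera images.
- peg_rail: Fixed rail on two posts (y +-135 mm, 190 mm tall). Origin at table level under the middle of its crossbar, which runs along its y, 16 mm deep, top at 185 mm. Three steel pegs 6 mm thick point along its -x at y = 85, 0, -85 mm, their straight tops at 180 mm; each ends 90 mm from the crossbar's centre line in an upturned tip whose top is at 188 mm. Nothing above.
- magazine: Fixed aluminium block 50 x 204 x 46 mm (a low screw foot at each end brings it to 240 mm), standing on the table, with three upright rectangular pockets in a row along its y axis, open at the top. Origin under the middle of the block, z up. Each pocket is 14 mm wide in x, 38 mm deep, its floor 8 mm above the table and its mouth (2 mm chamfer) 46 mm above the table.
- spindle: Fixed upright steel pin of 12 mm diameter in the middle of a round base 80 mm across and 10 mm high. Origin at table level on the pin's axis. The pin's tip is 58 mm above the table and tapered over its last 5 mm.
- spindle_seat (a point): Point on the spindle's axis at the top face of its base, 10 mm above the table: where the lowest spacer lies.
- frame_narrow: Narrow black filter frame: plate 10 mm thick (x), 112 tall (z), 60 g; lower part 40 wide (y), 46 tall; window 20 wide, z 46 to 72, hung by its upper edge; grip tab 32 wide, z 72 to 112. Origin: centre of lower edge; front and back alike. Hangs with x along any peg, about 45 mm from the crossbar; comes off if raised 8 to 20 mm (best 14) while drawn past the tip.
- pocket_narrow (a point): Centre of the floor of the magazine's pocket for the narrow frame: 44 mm wide in y, 14 mm in x, 38 mm deep upwards from here; at y = 62 mm in the magazine. Axes as the magazine's. A frame fully home has its origin here, its tab then reaching 120 mm above the table.
- frame_middle: Middle black filter frame: plate 10 mm thick (x), 112 tall (z), 60 g; lower part 50 wide (y), 46 tall; window 20 wide, z 46 to 72, hung by its upper edge; grip tab 32 wide, z 72 to 112. Origin: centre of lower edge; front and back alike. Hangs with x along any peg, about 45 mm from the crossbar; comes off if raised 8 to 20 mm (best 14) while drawn past the tip.
- pocket_middle (a point): Centre of the floor of the magazine's pocket for the middle frame: 54 mm wide in y, 14 mm in x, 38 mm deep upwards from here; at y = 5 mm in the magazine. Axes as the magazine's. A frame fully home has its origin here, its tab then reaching 120 mm above the table.
- frame_wide: Wide black filter frame: plate 10 mm thick (x), 112 tall (z), 60 g; lower part 60 wide (y), 46 tall; window 20 wide, z 46 to 72, hung by its upper edge; grip tab 32 wide, z 72 to 112. Origin: centre of lower edge; front and back alike. Hangs with x along any peg, about 45 mm from the crossbar; comes off if raised 8 to 20 mm (best 14) while drawn past the tip.
- pocket_wide (a point): Centre of the floor of the magazine's pocket for the wide frame: 64 mm wide in y, 14 mm in x, 38 mm deep upwards from here; at y = -62 mm in the magazine. Axes as the magazine's. A frame fully home has its origin here, its tab then reaching 120 mm above the table.
- spacer_a: Brass spacer ring, the largest: outer diameter 58 mm, bore 17 mm, 10 mm high, 50 g. Lies flat on the table; origin at the centre of its underside, z along its axis.
- spacer_b: Brass spacer ring, the second largest: outer diameter 50 mm, bore 17 mm, 10 mm high, 50 g. Lies flat on the table; origin at the centre of its underside, z along its axis.
- spacer_c: Brass spacer ring, the third largest: outer diameter 42 mm, bore 17 mm, 10 mm high, 50 g. Lies flat on the table; origin at the centre of its underside, z along its axis.
- spacer_d: Brass spacer ring, the smallest: outer diameter 34 mm, bore 17 mm, 10 mm high, 50 g. Lies flat on the table; origin at the centre of its underside, z along its axis.
- lens_case: Round white lens case 57 mm across, 20 mm high, a loose bystander to be left alone. Origin at the centre of its underside.
- lens_tube: Black lens tube 30 mm across, standing 45 mm high, a loose bystander to be left alone. Origin at the centre of its underside.
Mind the look-alikes: they are no part of the job. What is shaped like the spacer_b but green or red is not meant.

How it is judged:
At the end, for the whole second after the job is handed in: Every frame stands upright (0.15 rad) within 6 mm of home in the pocket of its width; every spacer is flat (0.12 rad) on the spindle within 5 mm of its axis, fully down (largest 3, then 13, 23, 33 mm above the seat at most), smaller above larger; all at rest (distance between frame_narrow and pocket_narrow below 0.006 m and angle between each of frame_narrow, frame_middle, frame_wide's own z axis and vertical below 0.15 rad and linear speed of each of frame_narrow, frame_middle, frame_wide, spacer_a, spacer_b, spacer_c, spacer_d below 0.02 m/s and distance between frame_middle and pocket_middle below 0.006 m and distance between frame_wide and pocket_wide below 0.006 m and horizontal distance between each of spacer_a, spacer_b, spacer_c, spacer_d and spindle_seat below 0.005 m and z of spacer_a in the frame of spindle_seat below 0.003 m and angle between each of spacer_a, spacer_b, spacer_c, spacer_d's own z axis and vertical below 0.12 rad and z of spacer_b in the frame of spindle_seat below 0.013 m and z of spacer_c in the frame of spindle_seat below 0.023 m and z of spacer_d in the frame of spindle_seat below 0.033 m and z of each of spacer_b, spacer_c, spacer_d in the frame of spacer_a above 0.008 m and z of each of spacer_c, spacer_d in the frame of spacer_b above 0.008 m and z of spacer_d in the frame of spacer_c above 0.008 m); the robot touches nothing.
It fails at once if a bystander (lens case or lens tube) is moved by more than 3 cm (distance of any of lens_case, lens_tube from where it was at the start of the episode above 0.03 m).
Of frame_narrow, frame_middle, frame_wide only 2 to 3 are there at a start; the rules pass over those that are not, and their reading is None.
Of spacer_a, spacer_b, spacer_c, spacer_d only 3 to 4 are there at a start; the rules pass over those that are not, and their reading is None.
At some moment in a run one of spacer_a, spacer_b, spacer_c, spacer_d may be knocked a few centimetres aside while the robot is not near it.
It also fails if it takes over 210 s, if anything falls off the work surface, if the arm or the gripper's body presses on something with over 40 N, if the wrist force passes 120 N, or if a joint passes its speed limit or range.

## Robot

A 6-joint arm with a two-finger parallel gripper is mounted at the origin on a cart in front of the work surface, level with it; the furniture and walls round the work are solid. World frame = base frame: x ahead of the robot, y to its left, z up, the work surface at z = 0. Lengths are in m, angles in rad, forces in N, time in s.
With the tool pointing down it reaches from about 0.325 to 0.775 m from the base axis. Payload 9.3 kg.
Tool frame: the origin (TCP) lies between the finger pads; the fingertips stand env.nose_length ahead of it and the grasp point (between the pads) is the TCP (env.nose_length is the distance from the TCP to the fingertips, in m); z points along the fingers, y is the direction in which the jaws open and shut (so a half turn about z gives the same grasp; the last joint's range is limited). The gripper opens to 85 mm and grips with 20 to 120 N. Pads are 22 mm wide; open, the fingers measure 114 mm over their backs; the gripper's body (76 mm by 85 mm) begins 54 mm behind the grasp point. The pads swing forward as they close: fully open they stand 13 mm farther back than shut.
Start: joints at [-1.473, 0.259, 0.021, 1.334, 0, 1.418], TCP at [0.136, -0.533, 0.25] pointing down, gripper open.
Joint ranges: [-3.04, 3.04], [-0.91, 1.82], [-1.04, 1.36], [-1.92, 1.95], [-1.52, 1.45], [-3.14, 3.14]. Speed limits (rad/s): [2.22, 2.22, 2.79, 3.14, 3.14, 3.14].

## Interface

Orientations are given as a unit quaternion [w, x, y, z].
In Python, from station import env gives the robot as it stands.
- The arm moves only by the tool step_arm, never from a script. Its argument "series" is one flat list of numbers, 7 for each row, row after row: the shift along the tool's x, y, z in mm, then the turn, a rotation vector about the tool's x, y, z in rad, then the opening, from 0 (shut) to 1 (fully open). A call has 1 to 10 rows; each row is the pose to reach, as a shift and turn from the pose commanded when the call began, along the tool's axes at that moment; what a row does not reach only later rows make up. A row lasts 1/8 s, in which the tool goes at most 62.5 mm and 10.7 degrees, less where a joint would pass 70% of its speed; a pose out of reach is approached as far as the arm can. A call with a gripper value outside its range is refused whole. The fingers move at their own pace and stop on an object; the grip force is fixed at half the most. Time passes only in rows, so rows that repeat a pose let the fingers close. It gives the time, the measured TCP pose, the force and the opening at its end, in the units of the state.
- env.read_state(): the state, without advancing time (a new reading comes with each control period).
- env.get_image(name): name is "scene" or "top" or "wrist"; returns the picture (420x560x3 uint8, red, green, blue); there is no depth.
- env.camera_params(name): a dict with "fx", "fy", "cx", "cy" (pixels), "dist_coeffs" ([k1, k2, p1, p2, k3] as OpenCV has them; the pictures are not rectified), "position" and "rotation" of the camera in the world. Camera axes: x right, y down, z forward; pixel columns grow to the right and rows downward; lengths in m; the calibration is good to about 2 mm. A picture is of the moment at which its call begins: read the wrist's pose just before it. camera_params takes no time and is no camera call; for the wrist camera it gives the pose at the moment of the call.
- env.job_done(): hands the job in, once; it reports no verdict.
Trained networks look in the newest picture that a camera, given by its name, has taken for a name from the list of things; names that differ only in an ending like _2 or _b are one class to them, and where a whole thing is asked for, a point or a joint stands for the part that bears it (a point fixed in the world has none). Each returns a list of dicts, best first, with "score" (0 to 1); they miss things now and then, are a little off and sometimes report something else, mostly with a low value. They report only what shows in the picture. A call takes as long as a camera call. They do not tell look-alikes from the thing itself.
- env.look_for(camera, target): "bbox" ([left, top, right, bottom] in pixels, round what is visible of it).
- env.landmark_of(camera, target): "point" ([column, row] in pixels: a listed point, or the origin of a listed thing).
The state is a dict: "clock": time; "q": joint angles; "joint_velocities": joint speeds; "joint_efforts": joint torques, N m; "eef_pos": TCP position; "tool_rot": TCP orientation; "force": force on the tool from outside, world axes, zero at the start; "torque": the same for the moment, N m; "grip_width": opening from 0.0 (shut) to 1.0 (fully open).
Only numpy, scipy, OpenCV 4.12 (cv2) and the standard library are available. Lean on these libraries where they do the work, as an engineer would, in place of code of your own. Each camera call takes 0.05 s, during which the arm holds its last target.

## Working session

There is one attempt and no reset: what is moved stays moved. The work goes in short steps, Python scripts to look and compute and a tool call to move; the robot and the scene stay as the last step left them, time stands still between calls to the robot, and variables do not carry over. Pictures are saved under pics/ and viewed, and the job is handed in when it is done.

Besides the shell and the picture viewer there is one more tool, called after "Call:" in YAML: its name, and indented under it one key for each argument. step_arm: Moves the arm, as the interface text tells. Its arguments: {"type":"object","properties":{"series":{"type":"array"}},"required":["series"]}

```bash
ls; mkdir -p pics; python3 - <<'E'
from station import env
import cv2, json
s=env.read_state(); print(s, env.nose_length)
for n in ["scene","top","wrist"]:
    im=env.get_image(n); cv2.imwrite(f"pics/{n}0.png",im[:,:,::-1])
    print(n,{k:(v.tolist() if hasattr(v,'tolist') else v) for k,v in env.camera_params(n).items()})
E
```

```text
pics
{'clock': 0.0, 'q': array([-1.47258670e+00,  2.59220428e-01,  2.07539006e-02,  1.33370020e+00,
       -3.56507977e-06,  1.41820040e+00]), 'joint_velocities': array([-0.00035934,  0.00070406, -0.00030689, -0.00110109,  0.00034279,
       -0.00077629]), 'joint_efforts': array([-4.26052875e-04, -5.55647349e+01,  3.44522524e+01,  1.38273856e-02,
       -1.07909862e-04,  1.43547305e-05]), 'eef_pos': array([ 0.13647272, -0.53253553,  0.24964772]), 'tool_rot': array([-6.84994859e-04,  9.92147138e-01,  1.25074329e-01,  1.68485606e-05]), 'force': array([-0.67159728,  0.22047237, -0.21468335]), 'torque': array([-0.01957073, -0.03902662, -0.00712397]), 'grip_width': 0.999711315043283} 0.019
scene {'fx': 463.2719233383876, 'fy': 463.2719233383876, 'cx': 273.7950712498899, 'cy': 212.82026978346775, 'dist_coeffs': [0.04407541760289067, 0.0, 0.0, 0.0, 0.0], 'position': [-0.09078464429207632, 0.44531717436565676, 0.9393465610100794], 'rotation': [0.16072716619694438, -0.40458956331956597, 0.8409481228734771, -0.32137255317583974]}
top {'fx': 432.60197294153653, 'fy': 432.60197294153653, 'cx': 275.6541611068084, 'cy': 207.7132279770837, 'dist_coeffs': [-0.11700578782137473, 0.0, 0.0, 0.0, 0.0], 'position': [0.3800478444493184, -0.007280178744426408, 1.2639818502151097], 'rotation': [0.04629475735609417, -0.6974056979606801, 0.7143927994947942, -0.03354125703231195]}
wrist {'fx': 361.30296399826415, 'fy': 361.30296399826415, 'cx': 281.5730775514072, 'cy': 214.0118033680669, 'dist_coeffs': [-0.05614941899144027, 0.0, 0.0, 0.0, 0.0], 'position': [0.2106819119769402, -0.5137434227733778, 0.3730516919176341], 'rotation': [0.12074657361608998, 0.7807877049176519, -0.6057181710474908, -0.09432031632836341]}
```

View pics/scene0.png

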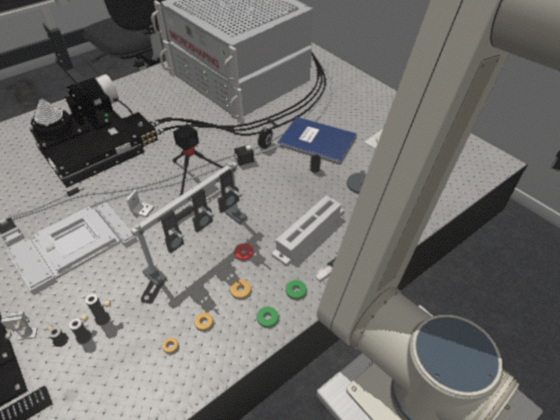

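View pics/top0.png

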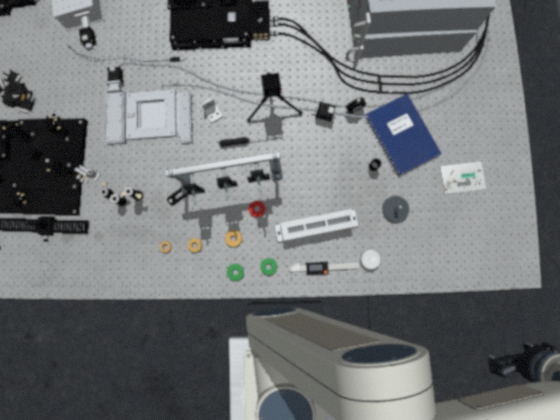

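View pics/wrist0.png

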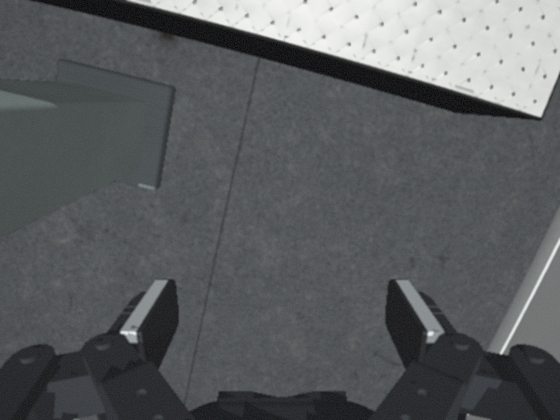

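Scene/top: three brass rings (top image (233,239), (195,245), (165,247)). Green look-alikes are at (235,272) and (269,267), the red one at (257,209). Three black frames hang on the rail at about (195,188), (228,182), (259,176). The magazine is at (317,226), the spindle at (396,209), the lens case at (370,259), and the lens tube probably at (375,165).

```bash
cat > h.py <<'E'
from station import env
import numpy as np, cv2
from scipy.spatial.transform import Rotation as R
def Rq(q): q=np.asarray(q,float); return R.from_quat([q[1],q[2],q[3],q[0]])
def KD(c): return np.array([[c['fx'],0,c['cx']],[0,c['fy'],c['cy']],[0,0,1]]),np.array(c['dist_coeffs'])
def ray(c,px):
    K,D=KD(c); u=cv2.undistortPoints(np.array([[px]],float),K,D)[0,0]
    d=Rq(c['rotation']).apply([u[0],u[1],1.]); return np.array(c['position']),d/np.linalg.norm(d)
def onz(c,px,z):
    o,d=ray(c,px); return o+d*(z-o[2])/d[2]
def tri(obs):
    A=np.zeros((3,3));b=np.zeros(3);rs=[ray(c,p) for c,p in obs]
    for o,d in rs:
        P=np.eye(3)-np.outer(d,d);A+=P;b+=P@o
    X=np.linalg.solve(A,b); return X,[np.linalg.norm(np.cross(X-o,d)) for o,d in rs]
def proj(c,X):
    K,D=KD(c); r=Rq(c['rotation']).inv(); X=np.atleast_2d(X)
    Xc=r.apply(X-np.array(c['position'])); p,_=cv2.projectPoints(Xc.reshape(-1,1,3),np.zeros(3),np.zeros(3),K,D); return p[:,0]
def save(name,im,scale=1,crop=None):
    if crop: im=im[crop[1]:crop[3],crop[0]:crop[2]]
    if scale!=1: im=cv2.resize(im,None,fx=scale,fy=scale,interpolation=cv2.INTER_CUBIC)
    cv2.imwrite('pics/'+name,im[:,:,::-1])
E
python3 - <<'E'
from h import *
T=["peg_rail","magazine","spindle","spindle_seat","frame_narrow","frame_middle","frame_wide","pocket_narrow","pocket_middle","pocket_wide","spacer_a","lens_case","lens_tube"]
for cam in ["top","scene"]:
    im=env.get_image(cam); c=env.camera_params(cam)
    for t in T:
        l=env.landmark_of(cam,t)
        print(cam,t,[(np.round(d['point']).tolist(),round(d['score'],2)) for d in l][:7])
    save(cam+'_crop1.png',im,3,(150,140,410,290) if cam=="top" else (130,140,390,330))
print(env.read_state()['clock'])
E
```

```text
top peg_rail []
top magazine [([318.0, 222.0], 0.84)]
top spindle [([393.0, 211.0], 0.62), ([371.0, 258.0], 0.47)]
top spindle_seat [([394.0, 207.0], 0.9)]
top frame_narrow [([196.0, 191.0], 0.61)]
top frame_middle [([229.0, 186.0], 0.55)]
top frame_wide [([260.0, 180.0], 0.65)]
top pocket_narrow [([293.0, 234.0], 0.62)]
top pocket_middle [([310.0, 223.0], 0.97)]
top pocket_wide [([335.0, 223.0], 0.66)]
top spacer_a [([269.0, 265.0], 0.75), ([233.0, 272.0], 0.7), ([193.0, 245.0], 0.6), ([231.0, 240.0], 0.54), ([259.0, 210.0], 0.49), ([164.0, 245.0], 0.4)]
top lens_case [([371.0, 260.0], 0.51)]
top lens_tube [([374.0, 168.0], 0.47)]
scene peg_rail []
scene magazine [([308.0, 235.0], 0.98)]
scene spindle [([363.0, 184.0], 0.69), ([238.0, 289.0], 0.26)]
scene spindle_seat [([363.0, 182.0], 0.61)]
scene frame_narrow [([178.0, 247.0], 0.57), ([201.0, 324.0], 0.22)]
scene frame_middle [([202.0, 226.0], 0.79), ([224.0, 207.0], 0.61)]
scene frame_wide [([228.0, 208.0], 0.75), ([306.0, 230.0], 0.42)]
scene pocket_narrow [([293.0, 248.0], 0.73)]
scene pocket_middle [([309.0, 232.0], 0.97)]
scene pocket_wide [([321.0, 216.0], 0.89)]
scene spacer_a [([239.0, 289.0], 0.88), ([269.0, 318.0], 0.8), ([201.0, 323.0], 0.73), ([295.0, 289.0], 0.64), ([172.0, 344.0], 0.52), ([240.0, 254.0], 0.48)]
scene lens_case [([323.0, 214.0], 0.27)]
scene lens_tube [([312.0, 170.0], 0.52)]
1.55
```

View pics/top_crop1.png

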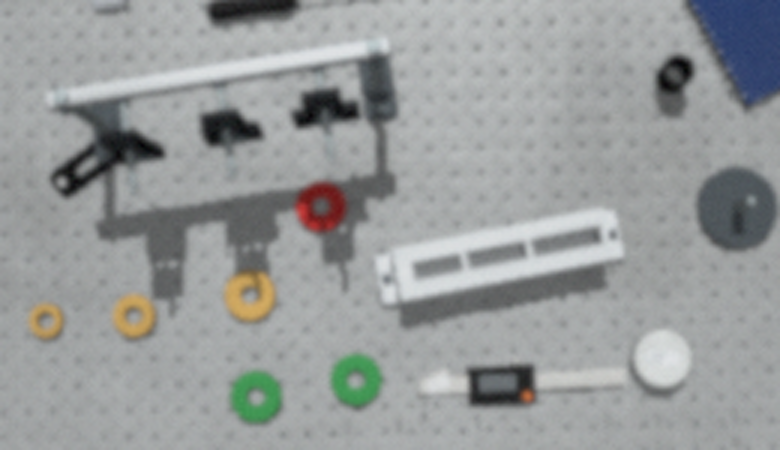

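View pics/scene_crop1.png

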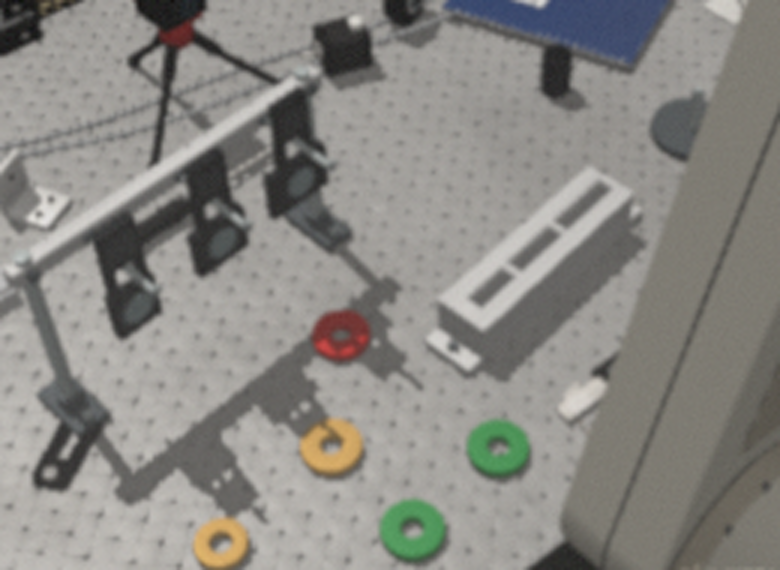

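```bash
python3 - <<'E'
from h import *
c=env.camera_params("top"); s=env.camera_params("scene")
for n,p,z in [("b",(233,239),.01),("c",(195,245),.01),("d",(165,247),.01),("g1",(235,272),.01),("g2",(269,267),.01),("red",(257,209),.01),("spbase",(396,209),.01),("case",(370.5,260),.02),("tube",(375,164),.045),("barL",(168,172.5),.19),("barR",(277,155.5),.19),("magL",(280,228),.046),("magR",(355.5,217.5),.046),("pn",(296,228),.046),("pm",(316,224),.046),("pw",(339,219.5),.046)]:
    print(n,np.round(onz(c,p,z),3))
for n,p,q in [("b",(233,239),(240.5,289)),("c",(195,245),(204,321)),("d",(165,247),(171,345))]:
    print(n,tri([(c,p),(s,q)]))
st=env.read_state(); w=env.camera_params("wrist"); T=Rq(st['tool_rot'])
print("tool axes",T.as_matrix().round(3))
print("cam in tool",T.inv().apply(np.array(w['position'])-st['eef_pos']), (T.inv()*Rq(w['rotation'])).as_matrix().round(3))
E
```

```text
b [0.434 0.14  0.01 ]
c [0.419 0.251 0.01 ]
d [0.415 0.34  0.01 ]
g1 [0.339 0.135 0.01 ]
g2 [0.351 0.037 0.01 ]
red [0.52  0.068 0.01 ]
spbase [ 0.51  -0.338  0.01 ]
case [ 0.364 -0.255  0.02 ]
tube [ 0.638 -0.276  0.045]
barL [0.6   0.284 0.19 ]
barR [0.635 0.004 0.19 ]
magL [0.461 0.002 0.046]
magR [ 0.485 -0.212  0.046]
pn [ 0.46  -0.043  0.046]
pm [ 0.469 -0.1    0.046]
pw [ 0.48  -0.165  0.046]
b (array([0.43484193, 0.14060171, 0.00677992]), [np.float64(0.0006603521870067292), np.float64(0.0006603521870067258)])
c (array([0.41955287, 0.25275705, 0.00407973]), [np.float64(0.00031945876359943905), np.float64(0.00031945876359957095)])
d (array([0.41459774, 0.34037154, 0.00743585]), [np.float64(0.0008122766521707936), np.float64(0.0008122766521708979)])
tool axes [[ 0.969  0.248  0.   ]
 [ 0.248 -0.969 -0.   ]
 [ 0.     0.    -1.   ]]
cam in tool [ 7.65854587e-02 -1.82754490e-06 -1.23235123e-01] [[ 0.    -0.953 -0.303]
 [ 1.     0.     0.   ]
 [ 0.    -0.303  0.953]]
```

```bash
cat >> h.py <<'E'
def cmd(pos,yaw):
    """target world TCP, yaw of tool x; prints shift mm & turn in tool axes now"""
    st=env.read_state(); T=Rq(st['tool_rot'])
    c,s=np.cos(yaw),np.sin(yaw); G=R.from_matrix(np.array([[c,s,0],[s,-c,0],[0,0,-1]]))
    d=T.inv().apply(np.array(pos)-st['eef_pos'])*1000
    r=(T.inv()*G).as_rotvec()
    m=T.as_matrix(); print("now",st['eef_pos'].round(4),"yaw",round(np.arctan2(m[1,0],m[0,0]),4),"grip",round(st['grip_width'],3),"t",round(st['clock'],2),"F",st['force'].round(1))
    print("  shift",d.round(1),"turn",r.round(3)); return d,r
E
python3 -c "
from h import *
cmd([0.48,-0.30,0.30],1.0)"
```

```text
now [ 0.1365 -0.5328  0.2503] yaw 0.2508 grip 1.002 t 1.55 F [-0.1  0.5 -0.3]
  shift [ 390.5 -140.3  -49.7] turn [ 0.    -0.    -0.749]
```

Call:
step_arm:
  series: [56,-20,-7,0,0,-0.11,1,112,-40,-14,0,0,-0.22,1,168,-60,-21,0,0,-0.33,1,223,-80,-28,0,0,-0.44,1,279,-100,-36,0,0,-0.55,1,335,-120,-43,0,0,-0.66,1,390,-140,-50,0,0,-0.75,1,390,-140,-50,0,0,-0.75,1,390,-140,-50,0,0,-0.75,1,390,-140,-50,0,0,-0.75,1]

```text
clock: 2.8
eef_pos: [0.4786, -0.3011, 0.3002]
tool_rot: [-0.0, 0.878, 0.479, -0.0]
force: [0.5, -0.2, 0.2]
grip_width: 1.001
```

```bash
python3 - <<'E'
from h import *
cmd([0.46,-0.10,0.30],1.69)
c=env.camera_params("wrist"); im=env.get_image("wrist"); save("w1.png",im)
for t in ["spindle","spindle_seat","lens_case","lens_tube","magazine"]:
    print(t,[(np.round(d['point']).tolist(),round(d['score'],2),onz(c,d['point'],0.01).round(3)) for d in env.landmark_of("wrist",t)])
E
```

```text
now [ 0.4786 -0.3011  0.3002] yaw 0.9988 grip 1.001 t 2.8 F [ 0.5 -0.2  0.2]
  shift [ 159.  -124.5    0.2] turn [-0.     0.    -0.691]
spindle [([320.0, 179.0], 0.93, array([ 0.51 , -0.335,  0.01 ]))]
spindle_seat [([322.0, 178.0], 0.88, array([ 0.512, -0.335,  0.01 ]))]
lens_case [([181.0, 184.0], 0.82, array([ 0.369, -0.251,  0.01 ]))]
lens_tube [([393.0, 76.0], 0.74, array([ 0.635, -0.28 ,  0.01 ]))]
magazine [([174.0, 18.0], 0.72, array([ 0.47 , -0.106,  0.01 ]))]
```

View pics/w1.png

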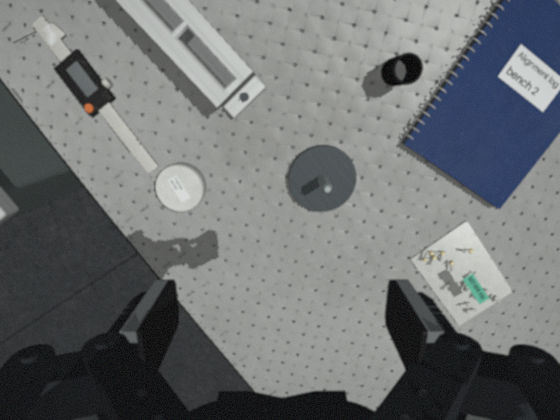

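The spindle's base disc is centred at about (321,178), with its pin tip near (328,189). The lens case is at (180,187), the tube at (402,68), and the magazine end at upper left.

Call:
step_arm:
  series: [40,-31,0,0,0,-0.17,1,80,-62,0,0,0,-0.35,1,120,-93,0,0,0,-0.52,1,159,-124,0,0,0,-0.69,1,159,-124,0,0,0,-0.69,1,159,-124,0,0,0,-0.69,1]

```text
clock: 3.85
eef_pos: [0.4611, -0.0998, 0.3005]
tool_rot: [0.0, 0.664, 0.748, 0.0]
force: [0.8, 0.3, 0.8]
grip_width: 1.0
```

```bash
python3 - <<'E'
from h import *
cmd([0.56,0.14,0.33],1.69)
c=env.camera_params("wrist"); im=env.get_image("wrist"); save("w2.png",im); np.save('w2.npy',im)
import json; json.dump({k:(v.tolist() if hasattr(v,'tolist') else v) for k,v in c.items()},open('w2.json','w'))
for t in ["pocket_narrow","pocket_middle","pocket_wide","magazine"]:
    print(t,[(np.round(d['point']).tolist(),round(d['score'],2),onz(c,d['point'],0.008).round(3)) for d in env.landmark_of("wrist",t)])
E
```

```text
now [ 0.4611 -0.0998  0.3005] yaw 1.6901 grip 1.0 t 3.85 F [0.8 0.3 0.8]
  shift [226.3 126.8 -29.6] turn [0.    0.001 0.   ]
pocket_narrow [([284.0, 116.0], 0.57, array([ 0.456, -0.041,  0.008]))]
pocket_middle [([288.0, 170.0], 0.84, array([ 0.467, -0.1  ,  0.008]))]
pocket_wide [([293.0, 224.0], 0.75, array([ 0.482, -0.166,  0.008])), ([296.0, 344.0], 0.52, array([ 0.509, -0.339,  0.008]))]
magazine [([289.0, 169.0], 0.56, array([ 0.468, -0.099,  0.008]))]
```

View pics/w2.png

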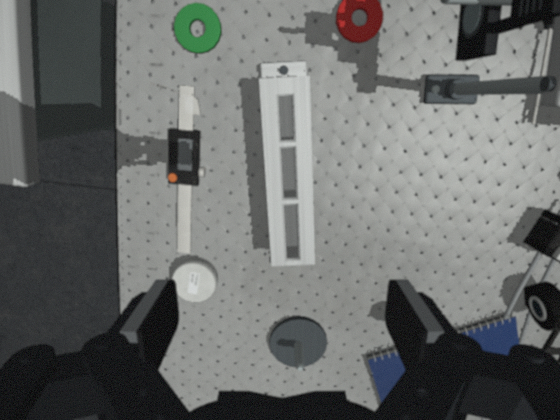

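The magazine is centred near (288,165), with its pockets at about (287,117), (289,172) and (292,230). It is yawed slightly. Next is the rail view.

Call:
step_arm:
  series: [50,28,-30,0,0,0,1,100,56,-30,0,0,0,1,150,84,-30,0,0,0,1,200,112,-30,0,0,0,1,226,127,-30,0,0,0,1,226,127,-30,0,0,0,1,226,127,-30,0,0,0,1]

```text
clock: 4.97
eef_pos: [0.56, 0.1391, 0.33]
tool_rot: [-0.0, 0.664, 0.748, -0.0]
force: [-0.7, -0.8, 0.0]
grip_width: 0.999
```

```bash
python3 - <<'E'
from h import *
cmd([0.56,0.14,0.33],1.69)
c=env.camera_params("wrist"); im=env.get_image("wrist"); save("w3.png",im,1.4)
for t in ["frame_narrow","frame_middle","frame_wide"]:
    print(t,[(np.round(d['point']).tolist(),round(d['score'],2),onz(c,d['point'],0.108).round(3)) for d in env.landmark_of("wrist",t)])
    print(t,[(np.round(d['bbox']).tolist(),round(d['score'],2)) for d in env.look_for("wrist",t)])
E
```

```text
now [0.56   0.1391 0.33  ] yaw 1.6901 grip 0.999 t 4.97 F [-0.7 -0.8  0. ]
  shift [ 0.9  0.1 -0. ] turn [-0.001  0.     0.   ]
frame_narrow [([291.0, 93.0], 0.95, array([0.557, 0.223, 0.108]))]
frame_narrow [([288.0, 61.0, 308.0, 121.0], 0.97)]
frame_middle [([297.0, 186.0], 0.73, array([0.574, 0.138, 0.108]))]
frame_middle [([293.0, 159.0, 312.0, 238.0], 0.58)]
frame_wide [([304.0, 262.0], 0.58, array([0.592, 0.057, 0.108]))]
frame_wide [([296.0, 239.0, 314.0, 342.0], 0.95), ([167.0, 243.0, 229.0, 396.0], 0.68)]
```

View pics/w3.png

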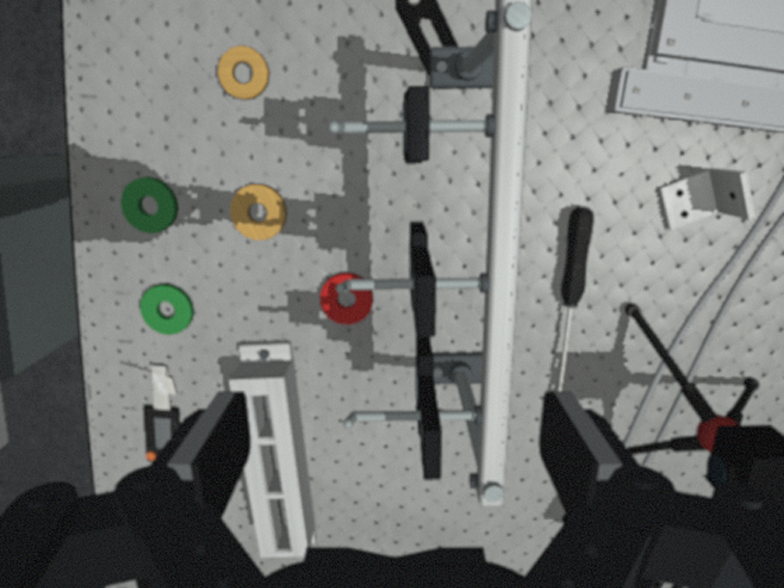

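Rail view (1.4x picture): the crossbar runs from (517,14) to (492,493). Frames hang at (417,123) for the narrow one, (422,280) for the middle one and (430,400) for the wide one. The network's labels agree with that order. Now the close crops.

```bash
python3 - <<'E'
from h import *
c=env.camera_params("wrist"); im=env.get_image("wrist"); np.save('w3.npy',im)
save("w3a.png",im,4,(220,40,400,190)); save("w3b.png",im,4,(220,150,400,300)); save("w3c.png",im,4,(220,220,400,370))
a=onz(c,(517/1.4,14/1.4),.19); b=onz(c,(492/1.4,493/1.4),.19); print(a,b,(a+b)/2,np.linalg.norm(a-b))
# expected tab-top corners
d=(a-b)/np.linalg.norm(a-b); o=(a+b)/2; o[2]=0; x=np.array([d[1],-d[0],0]); print('yaw',np.arctan2(x[1],x[0]))
for y in (85,0,-85):
    p=o+x*-.045+d*y/1000
    P=[p+d*s*.016+np.array([0,0,.22]) for s in(1,-1)]+[p+d*s*w+np.array([0,0,.108]) for w in(.02,.025,.03) for s in(1,-1)]
    print(y,p.round(4),proj(c,P).round(0).tolist())
    print(" tip",proj(c,[o-x*.09+d*y/1000+np.array([0,0,.188])]).round(0))
E
```

```text
[0.60060986 0.28043162 0.19      ] [0.63627505 0.01308387 0.19      ] [0.61844246 0.14675774 0.19      ] 0.26971619294247917
yaw 0.13262070982883198
85 [0.5626 0.2251 0.    ] [[304.0, 60.0], [304.0, 114.0], [297.0, 68.0], [297.0, 114.0], [297.0, 62.0], [297.0, 119.0], [297.0, 56.0], [297.0, 125.0]]
 tip [[237.  90.]]
0 [0.5738 0.1408 0.    ] [[304.0, 196.0], [303.0, 240.0], [297.0, 162.0], [297.0, 202.0], [297.0, 157.0], [297.0, 207.0], [297.0, 152.0], [297.0, 212.0]]
 tip [[242. 206.]]
-85 [0.5851 0.0566 0.    ] [[303.0, 307.0], [303.0, 343.0], [297.0, 244.0], [297.0, 279.0], [297.0, 240.0], [297.0, 283.0], [297.0, 235.0], [297.0, 287.0]]
 tip [[247. 303.]]
```

View pics/w3a.png

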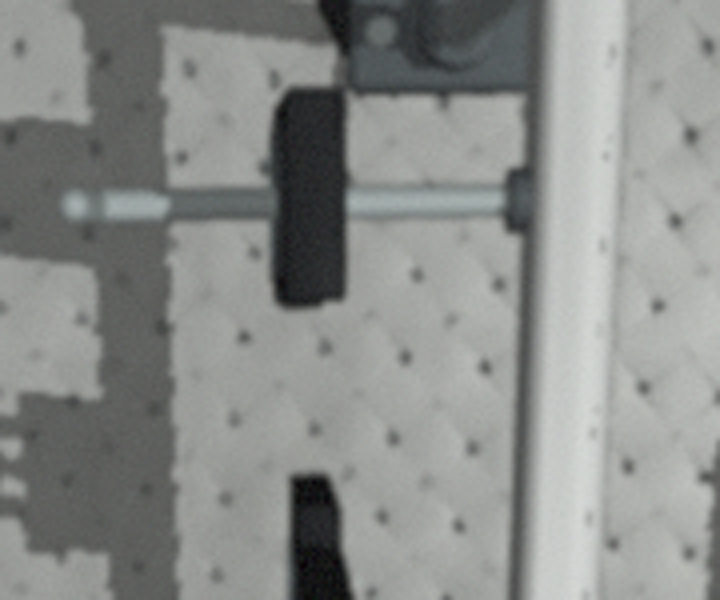

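View pics/w3b.png

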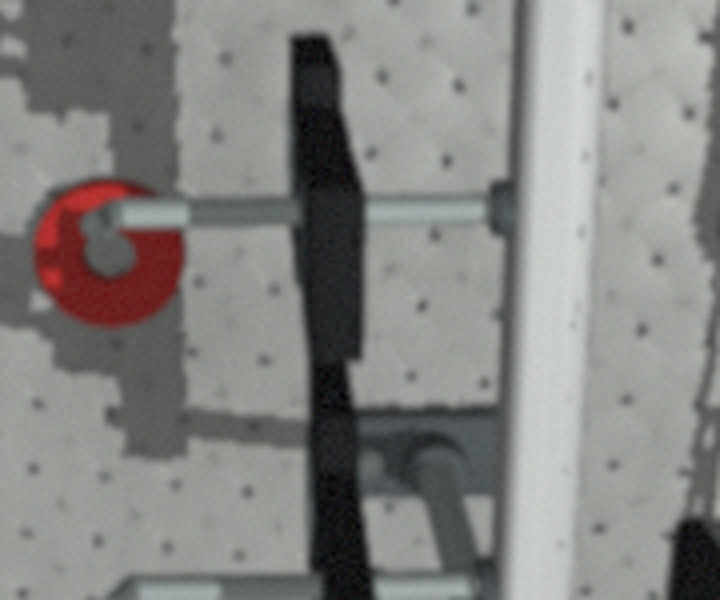

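View pics/w3c.png

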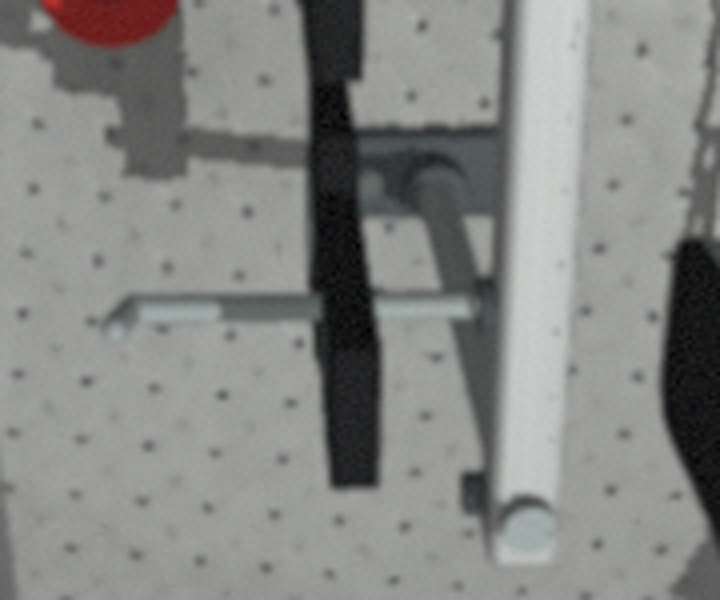

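```bash
python3 - <<'E'
from h import *
c=env.camera_params("wrist")
for n,px in [("narrow",(298.5,89)),("middle",(302.5,217)),("wide",(308.3,325))]:
    print(n,onz(c,px,.22).round(4))
# peg ends seen at crossbar: fit rail axis
n=onz(c,(298.5,89),.22)
cmd([n[0],n[1],.27],1.70)
E
```

```text
narrow [0.5594 0.2238 0.22  ]
middle [0.5731 0.142  0.22  ]
wide [0.5893 0.0573 0.22  ]
now [0.5599 0.1395 0.3305] yaw 1.69 grip 1.0 t 5.38 F [-0.5  0.5  0. ]
  shift [83.8  9.5 60.5] turn [ 0.    0.   -0.01]
```

Call:
step_arm:
  series: [40,5,20,0,0,-0.01,0.35,84,9,40,0,0,-0.01,0.35,84,9,60,0,0,-0.01,0.35,84,9,60,0,0,-0.01,0.35,84,9,60,0,0,-0.01,0.35]

```text
clock: 6.0
eef_pos: [0.5591, 0.2241, 0.2712]
tool_rot: [0.0, 0.66, 0.751, 0.0]
force: [0.1, -0.4, 0.5]
grip_width: 0.351
```

```bash
python3 - <<'E'
from h import *
c=env.camera_params("wrist"); im=env.get_image("wrist"); save("w4.png",im,1.4)
cmd([.5594,.2238,.21],1.70)
st=env.read_state();print(proj(c,[st['eef_pos']]), proj(c,[[.5594,.2238,.22]]))
E
```

```text
now [0.5593 0.224  0.2714] yaw 1.7 grip 0.353 t 6.05 F [ 1.2 -0.1 -0.7]
  shift [-0.2  0.  61.4] turn [ 0.001 -0.     0.   ]
[[284.24054216 307.55297747]] [[283.69097165 254.36633065]]
```

View pics/w4.png

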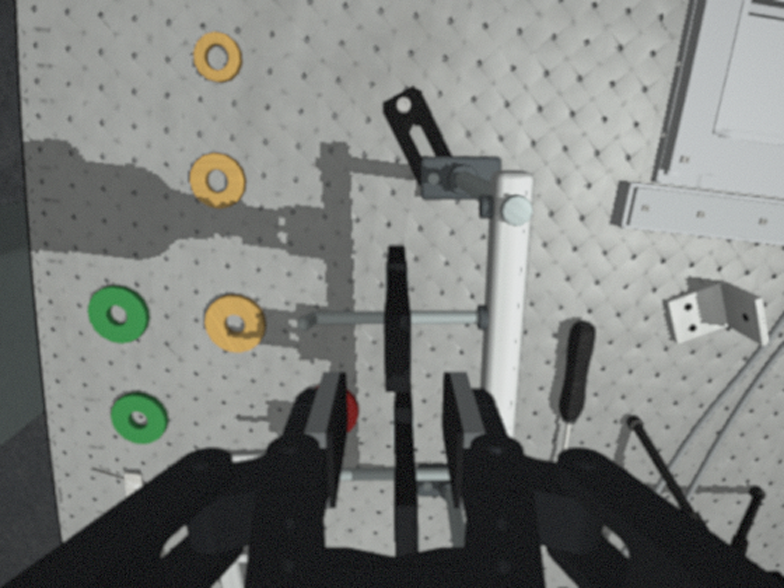

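The narrow frame's tab sits centred between the fingers (column 397 of 784). I'll descend and close.

Call:
step_arm:
  series: [0,0,30,0,0,0,0.35,0,0,61,0,0,0,0.35,0,0,61,0,0,0,0.35,0,0,61,0,0,0,0.35,0,0,61,0,0,0,0,0,0,61,0,0,0,0,0,0,61,0,0,0,0,0,0,61,0,0,0,0,0,0,61,0,0,0,0]

```text
clock: 7.18
eef_pos: [0.5594, 0.2245, 0.2108]
tool_rot: [0.001, 0.66, 0.752, 0.001]
force: [0.5, -0.2, 5.4]
grip_width: 0.107
```

```bash
python3 - <<'E'
from h import *
c=env.camera_params("wrist"); im=env.get_image("wrist"); save("w5.png",im,1.4)
cmd([.5594,.2238,.224],1.70)
E
```

```text
now [0.5594 0.2245 0.2108] yaw 1.7008 grip 0.109 t 7.22 F [-1.2 -0.4  5.8]
  shift [ -0.7  -0.1 -13.2] turn [ 0.003 -0.     0.001]
```

View pics/w5.png

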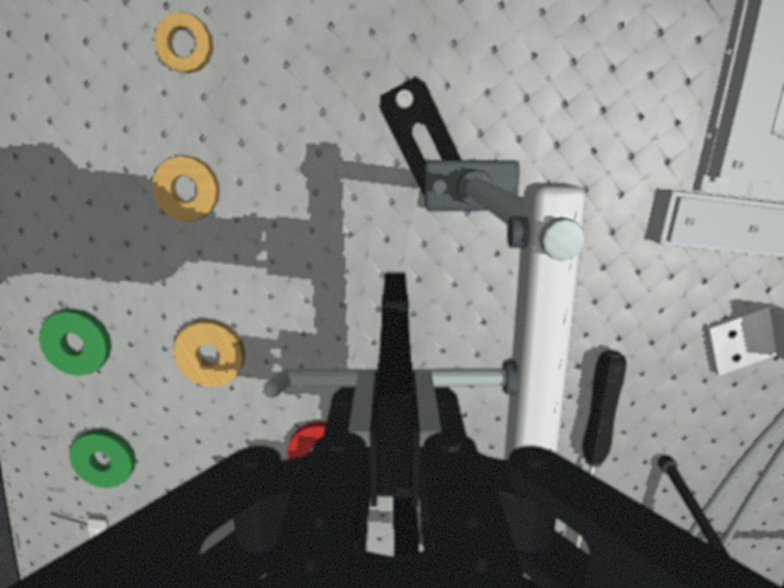

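```bash
cat >> h.py <<'E'
def tp(v):
    st=env.read_state(); return st['eef_pos']+Rq(st['tool_rot']).apply(v)
E
python3 - <<'E'
from h import *
c=env.camera_params("wrist"); im=env.get_image("wrist"); save("w5c.png",im,6,(240,180,330,280))
for off in (-4,-2,0,2,4):
    print(off,proj(c,[tp([(off+20)/1000,0,.1028])]).round(1),proj(c,[tp([(off+20)/1000,0,.1028-.046])]).round(1),proj(c,[tp([(off+16)/1000,0,.1028-.112])]).round(1))
E
```

```text
-4 [[283.  198.6]] [[283.3 221.5]] [[284.1 291.9]]
-2 [[283.  195.6]] [[283.3 217.9]] [[284.1 286.9]]
0 [[283.  192.6]] [[283.3 214.3]] [[284.1 281.9]]
2 [[283.  189.6]] [[283.3 210.6]] [[284.2 276.8]]
4 [[283.  186.6]] [[283.3 207. ]] [[284.2 271.7]]
```

View pics/w5c.png

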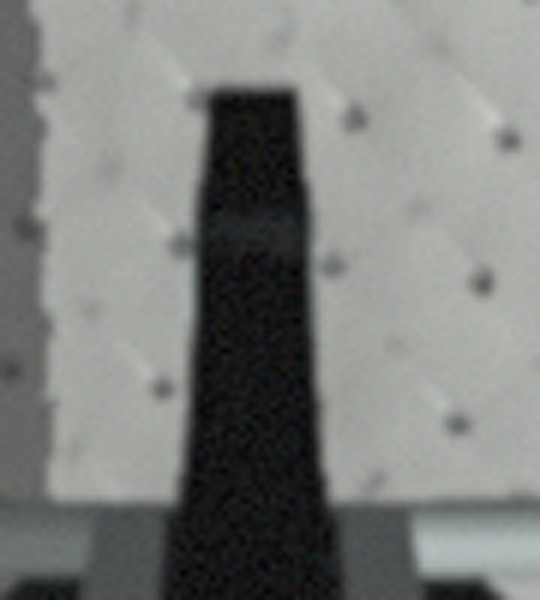

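Call:
step_arm:
  series: [0,0,-7,0,0,0,0,0,0,-14,0,0,0,0,0,0,-14,0,0,0,0,0,0,-14,0,0,0,0]

```text
clock: 7.78
eef_pos: [0.5588, 0.2245, 0.2231]
tool_rot: [-0.0, 0.66, 0.752, -0.0]
force: [0.9, -0.8, -1.4]
grip_width: 0.103
```

```bash
python3 - <<'E'
from h import *
cmd([.56,.224,.224],1.70)
im=np.load('w2.npy'); save("w2c.png",im,3.5,(230,60,350,230)); save("w2d.png",im,3.5,(230,110,350,280))
E
```

```text
now [0.5588 0.2245 0.2231] yaw 1.7008 grip 0.103 t 7.78 F [ 0.9 -0.8 -1.4]
  shift [-0.6  1.1 -0.9] turn [-0.    -0.     0.001]
```

View pics/w2c.png

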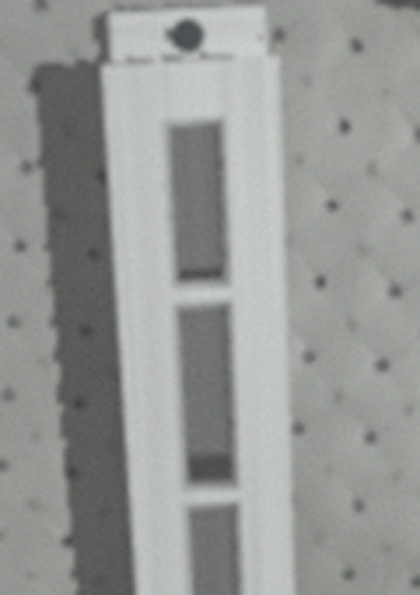

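View pics/w2d.png

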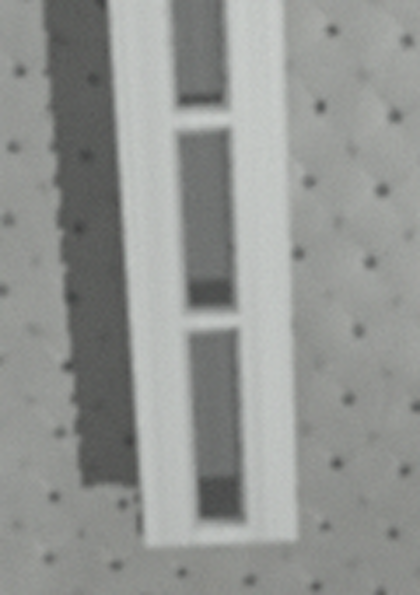

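```bash
python3 - <<'E'
from h import *
import json
from scipy.optimize import least_squares
c=json.load(open('w2.json'))
A=lambda L,oy:[(230+u/3.5,oy+v/3.5) for u,v in L]
n=A([(169,122),(221,122),(178,281),(228,281)],60)
m=A([(178,306),(231,305),(188,484),(238,482)],60)
w=A([(188,330),(238,328),(198,521),(245,520)],110)
px=np.array(n+m+w)
pts=[]
for y,wd in((62,44),(5,54),(-62,64)):
    for sy in(1,-1):
        for sx in(-1,1): pts.append((sx*7,y+sy*wd/2,44))
pts=np.array(pts)/1000
def f(p,z=0):
    M=R.from_euler('z',p[2]).apply(pts)+[p[0],p[1],p[3] if len(p)>3 else 0]
    return (proj(c,M)-px).ravel()
for p0 in ([.468,-.1,.12],[.468,-.1,.12,0.]):
    r=least_squares(f,p0); print(r.x.round(4)); print(f(r.x).reshape(-1,2).round(1).tolist())
p=least_squares(f,[.468,-.1,.12]).x; np.save('mag.npy',p)
for y in(62,5,-62): print(y,(p[:2]+R.from_euler('z',p[2]).apply([0,y/1000,0])[:2]).round(4))
E
```

```text
[ 0.4692 -0.1014  0.1708]
[[0.7, 1.2], [-0.2, 0.4], [0.4, -0.1], [-0.4, -0.8], [0.8, 0.4], [-1.0, 0.0], [0.5, -0.5], [-1.0, -0.6], [0.8, 0.5], [-0.7, 0.5], [0.7, -0.6], [-0.6, -0.9]]
[ 0.4691 -0.1009  0.1709  0.0031]
[[0.6, 0.5], [-0.2, -0.2], [0.3, -0.4], [-0.4, -1.1], [0.7, 0.3], [-0.9, -0.1], [0.4, -0.3], [-0.9, -0.3], [0.8, 0.8], [-0.6, 0.8], [0.7, 0.1], [-0.5, -0.2]]
62 [ 0.4587 -0.0403]
5 [ 0.4683 -0.0965]
-62 [ 0.4797 -0.1625]
```

Call:
step_arm:
  series: [0,-15,0,0,0,0,0,0,-30,0,0,0,0,0,0,-45,0,0,0,0,0,0,-60,0,0,0,0,0,0,-78,0,0,0,0,0,0,-78,0,0,0,0,0]

```text
clock: 8.52
eef_pos: [0.4802, 0.2143, 0.2239]
tool_rot: [0.0, 0.66, 0.752, 0.0]
force: [0.5, -0.3, -0.9]
grip_width: 0.107
```

```bash
python3 - <<'E'
from h import *
c=env.camera_params("wrist"); im=env.get_image("wrist"); save("w6.png",im,1.4)
cmd([.4585,-.0393,.19],1.742)
E
```

```text
now [0.4811 0.2143 0.2238] yaw 1.7011 grip 0.104 t 8.57 F [ 1.   0.3 -0.6]
  shift [-248.6  -55.4   33.7] turn [ 0.001 -0.    -0.041]
```

View pics/w6.png

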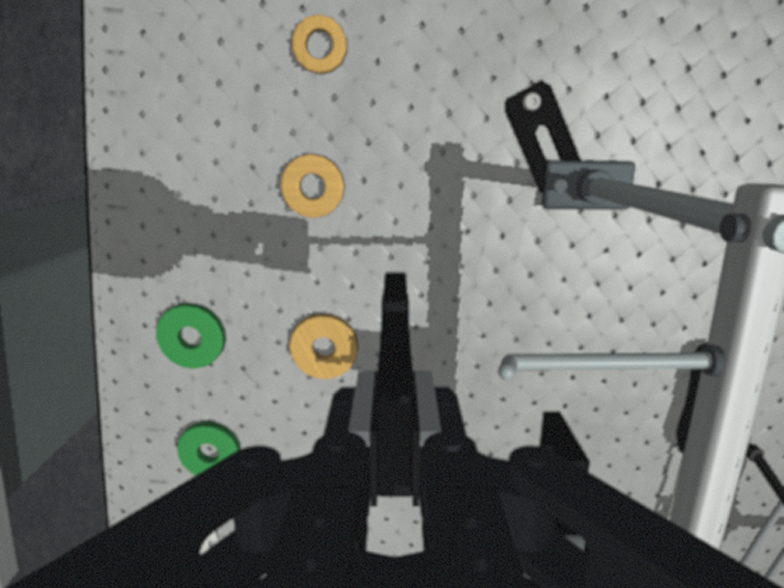

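The frame is clear of the peg and still upright in the grip. I'll carry it above the narrow pocket.

Call:
step_arm:
  series: [-60,-14,0,0,0,-0.01,0,-120,-28,10,0,0,-0.02,0,-180,-42,20,0,0,-0.03,0,-230,-52,30,0,0,-0.04,0,-249,-55,34,0,0,-0.041,0,-249,-55,34,0,0,-0.041,0,-249,-55,34,0,0,-0.041,0,-249,-55,34,0,0,-0.041,0]

```text
clock: 9.57
eef_pos: [0.4595, -0.0389, 0.1895]
tool_rot: [0.0, 0.644, 0.765, 0.0]
force: [-0.5, -0.3, -1.5]
grip_width: 0.104
```

```bash
python3 - <<'E'
from h import *
c=env.camera_params("wrist"); im=env.get_image("wrist"); save("w7.png",im,1.4)
cmd([.4585,-.0393,.15],1.742)
p=np.load('mag.npy')
M=R.from_euler('z',p[2]).apply(np.array([[sx*7,62+sy*22,44] for sx in(-1,1) for sy in(1,-1)])/1000)+[p[0],p[1],0]
print((proj(c,M)*1.4).round())
s=env.get_image("scene"); save("s7.png",s,4,(200,130,390,270))
E
```

```text
now [ 0.4595 -0.0389  0.1895] yaw 1.7432 grip 0.11 t 9.62 F [ 0.7 -0.5 -1.5]
  shift [-0.2 -1.  39.5] turn [0.    0.    0.001]
[[381. 249.]
 [381. 325.]
 [407. 249.]
 [406. 325.]]
```

View pics/w7.png

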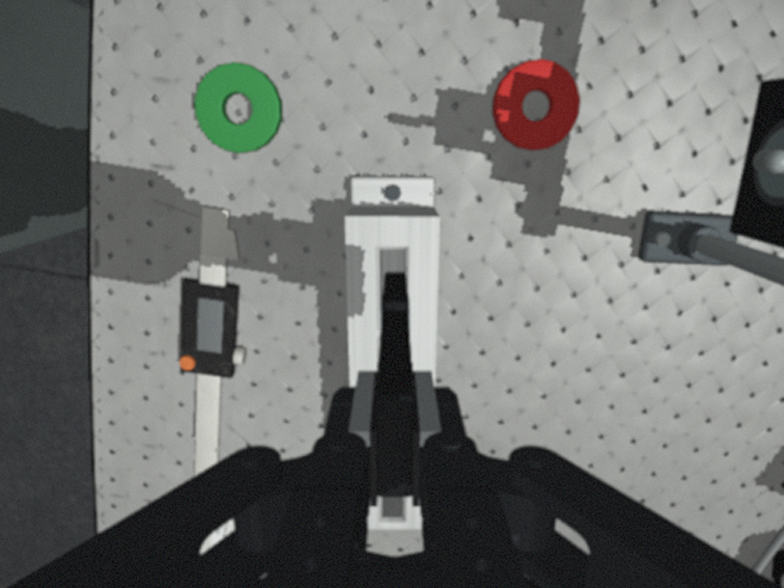

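View pics/s7.png

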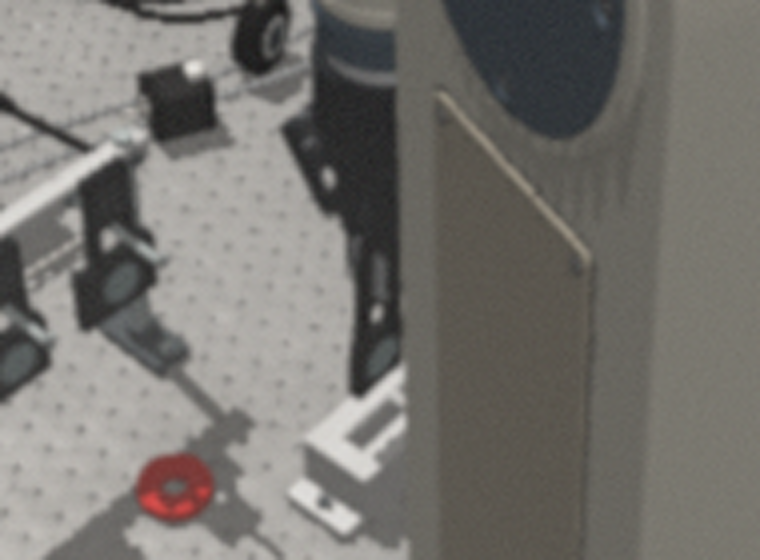

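Call:
step_arm:
  series: [0,-1,20,0,0,0,0,0,-1,36,0,0,0,0,0,-1,36,0,0,0,0,0,-1,36,0,0,0,0]

```text
clock: 10.18
eef_pos: [0.4586, -0.0397, 0.1539]
tool_rot: [0.0, 0.644, 0.765, 0.0]
force: [-0.3, -0.3, -0.2]
grip_width: 0.1
```

```bash
python3 - <<'E'
from h import *
c=env.camera_params("wrist"); im=env.get_image("wrist"); save("w8.png",im,5,(220,140,370,260))
cmd([.4585,-.0393,.112],1.742)
p=np.load('mag.npy')
M=R.from_euler('z',p[2]).apply(np.array([[sx*7,62+sy*22,44] for sx in(-1,1) for sy in(1,-1)])/1000)+[p[0],p[1],0]
f=lambda q:((q-[220,140])*5).round().tolist()
print(f(proj(c,M)), f(proj(c,[tp([.019,s*.005,.1028]) for s in(-1,1)])))
E
```

```text
now [ 0.4587 -0.0397  0.154 ] yaw 1.7422 grip 0.104 t 10.22 F [-0.7 -1.6 -0.9]
  shift [ 0.5 -0.1 42. ] turn [0.001 0.    0.   ]
[[261.0, 240.0], [263.0, 547.0], [367.0, 240.0], [363.0, 547.0]] [[277.0, 272.0], [355.0, 272.0]]
```

View pics/w8.png

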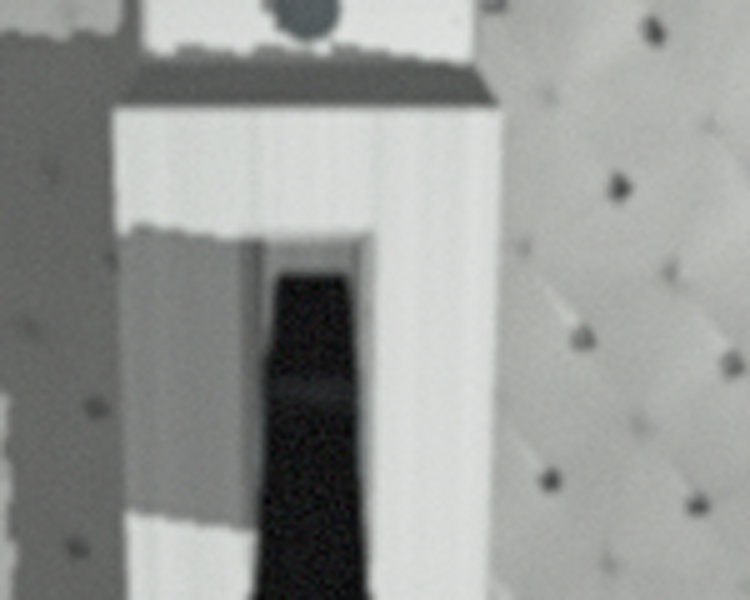

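Frame corner and pocket edges match the prediction within about 0.5 mm, so I'll insert.

Call:
step_arm:
  series: [0.5,0,10,0,0,0,0,0.5,0,20,0,0,0,0,0.5,0,30,0,0,0,0,0.5,0,40,0,0,0,0,0.5,0,41,0,0,0,0,0.5,0,41,0,0,0,0]

```text
clock: 10.98
eef_pos: [0.4583, -0.0394, 0.1123]
tool_rot: [-0.0, 0.644, 0.765, -0.0]
force: [0.3, -0.8, -0.7]
grip_width: 0.108
```

Call:
step_arm:
  series: [0,0,0,0,0,0,0.35,0,0,0,0,0,0,0.35,0,0,0,0,0,0,0.35,0,0,-30,0,0,0,0.35,0,0,-80,0,0,0,0.35,0,0,-120,0,0,0,0.35,0,0,-120,0,0,0,0.35]

```text
clock: 11.85
eef_pos: [0.4594, -0.0397, 0.2351]
tool_rot: [0.003, 0.644, 0.765, 0.001]
force: [0.3, -0.3, -0.5]
grip_width: 0.346
```

```bash
python3 - <<'E'
from h import *
c=env.camera_params("wrist"); im=env.get_image("wrist"); save("w9.png",im,1.4)
cmd([.5731,.142,.27],1.70)
p=np.load('mag.npy')
q=p[:2]+R.from_euler('z',p[2]).apply([0,.062,0])[:2]
f=R.from_euler('z',p[2])
P=[np.r_[q,.008]+f.apply([sx*.005,sy*.016,.112]) for sx in(1,-1) for sy in(1,-1)]
print((proj(c,P)*1.4).round().tolist())
E
```

```text
now [ 0.4587 -0.0395  0.2333] yaw 1.7418 grip 0.348 t 11.9 F [-0.4 -0.  -0.1]
  shift [159.3 143.7 -36.6] turn [0.002 0.001 0.042]
[[403.0, 272.0], [403.0, 333.0], [383.0, 272.0], [383.0, 333.0]]
```

View pics/w9.png

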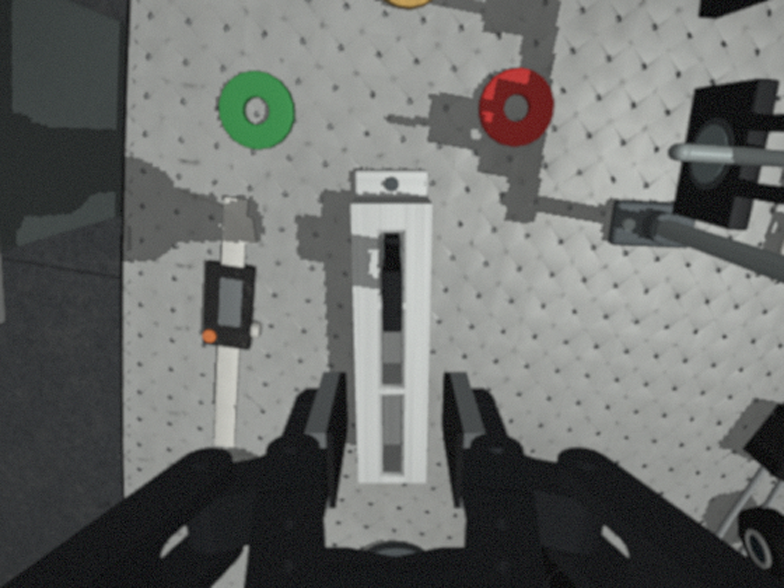

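The narrow frame is home: its tab edge is at row 330, predicted 333. Next is the middle frame.

Call:
step_arm:
  series: [0,0,-37,0,0,0.04,0.35,50,45,-37,0,0,0.04,0.35,95,86,-37,0,0,0.04,0.35,130,117,-37,0,0,0.042,0.35,159,144,-37,0,0,0.042,0.35,159,144,-37,0,0,0.042,0.35,159,144,-37,0,0,0.042,0.35,159,144,-37,0,0,0.042,0.35]

```text
clock: 12.9
eef_pos: [0.5726, 0.141, 0.2691]
tool_rot: [-0.0, 0.66, 0.751, -0.0]
force: [-0.1, 0.1, 0.7]
grip_width: 0.346
```

```bash
python3 - <<'E'
from h import *
c=env.camera_params("wrist"); im=env.get_image("wrist"); save("w10.png",im,1.4)
cmd([.5731,.142,.21],1.70)
f=lambda q:(q*1.4).round().tolist()
e=np.array([-.1288,.9917,0])
P=np.array([.5731,.142,.22])
print(f(proj(c,[P+e*.016,P-e*.016,P+e*.025-[0,0,.112],P+e*.03-[0,0,.112]])))
E
```

```text
now [0.5727 0.1409 0.2693] yaw 1.6987 grip 0.346 t 12.95 F [-0.2  0.1  0.8]
  shift [ 1.   0.6 59.3] turn [-0.     0.    -0.001]
[[399.0, 315.0], [398.0, 394.0], [397.0, 234.0], [397.0, 225.0]]
```

View pics/w10.png

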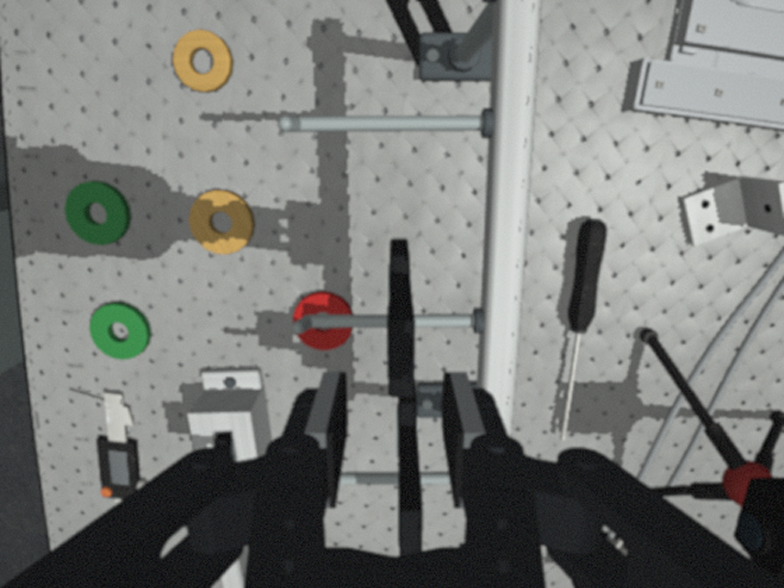

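Call:
step_arm:
  series: [0,1,30,0,0,0,0.35,0,1,59,0,0,0,0.35,0,1,59,0,0,0,0.35,0,1,59,0,0,0,0.35,0,1,59,0,0,0,0,0,1,59,0,0,0,0,0,1,59,0,0,0,0,0,1,59,0,0,0,0,0,1,59,0,0,0,0]

```text
clock: 14.08
eef_pos: [0.5745, 0.1419, 0.2116]
tool_rot: [0.001, 0.66, 0.751, 0.001]
force: [-0.4, -0.9, 6.9]
grip_width: 0.103
```

```bash
python3 - <<'E'
from h import *
c=env.camera_params("wrist"); im=env.get_image("wrist"); save("w11.png",im,6,(240,170,330,270))
st=cmd([.5731,.142,.224],1.70); h=env.read_state()['eef_pos'][2]-.108; print(h)
g=lambda q:((q-[240,170])*6).round().tolist()
for off in (-4,-2,0,2,4):
    print(off,g(proj(c,[tp([(off+25)/1000,0,h]),tp([(off+25)/1000,0,h-.046]),tp([(off+16)/1000,0,h-.046])])))
E
```

```text
now [0.5745 0.1419 0.2116] yaw 1.6998 grip 0.103 t 14.12 F [-0.5 -2.3  6.9]
  shift [  0.3  -1.4 -12.4] turn [ 0.002  0.    -0.   ]
0.10360992741465126
-4 [[258.0, 125.0], [260.0, 252.0], [260.0, 349.0]]
-2 [[258.0, 107.0], [260.0, 230.0], [260.0, 328.0]]
0 [[258.0, 89.0], [260.0, 208.0], [260.0, 306.0]]
2 [[258.0, 70.0], [260.0, 186.0], [260.0, 285.0]]
4 [[258.0, 52.0], [260.0, 164.0], [260.0, 263.0]]
```

View pics/w11.png

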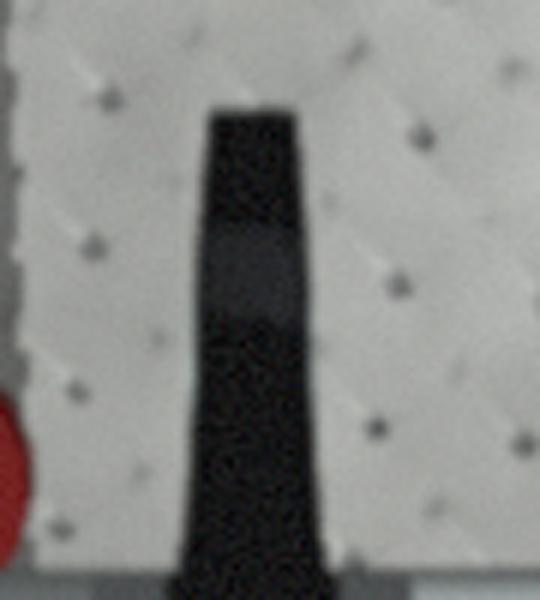

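This is the middle frame: its shoulder is 98 px wide, which matches 9 mm. Its offset in the grip is about -1.5 mm. I'll lift it and draw it off the peg.

Call:
step_arm:
  series: [0,0,-7,0,0,0,0,0,0,-14,0,0,0,0,0,0,-14,0,0,0,0,0,-15,-14,0,0,0,0,0,-30,-14,0,0,0,0,0,-45,-14,0,0,0,0,0,-60,-14,0,0,0,0,0,-80,-14,0,0,0,0,0,-80,-14,0,0,0,0,0,-80,-14,0,0,0,0]

```text
clock: 15.38
eef_pos: [0.495, 0.1317, 0.2246]
tool_rot: [0.0, 0.66, 0.751, 0.0]
force: [0.2, 0.4, 0.3]
grip_width: 0.106
```

```bash
python3 - <<'E'
from h import *
cmd([.4680,-.0950,.225],1.742)
cmd([.4680,-.0950,.155],1.742)
E
```

```text
now [0.495  0.1317 0.2246] yaw 1.6997 grip 0.106 t 15.38 F [0.2 0.4 0.3]
  shift [-221.3  -55.9   -0.5] turn [ 0.001  0.    -0.042]
now [0.495  0.1317 0.2246] yaw 1.6997 grip 0.106 t 15.38 F [0.2 0.4 0.3]
  shift [-221.3  -56.    69.5] turn [ 0.001  0.    -0.042]
```

Call:
step_arm:
  series: [-30,-14,-35,0,0,-0.01,0,-80,-28,-35,0,0,-0.02,0,-130,-42,-35,0,0,-0.03,0,-180,-52,-35,0,0,-0.042,0,-221,-56,-35,0,0,-0.042,0,-221,-56,-35,0,0,-0.042,0,-221,-56,-5,0,0,-0.042,0,-221,-56,40,0,0,-0.042,0,-221,-56,68,0,0,-0.042,0,-221,-56,68,0,0,-0.042,0]

```text
clock: 16.62
eef_pos: [0.4669, -0.0938, 0.1548]
tool_rot: [-0.002, 0.644, 0.765, -0.001]
force: [-0.0, -0.5, 0.1]
grip_width: 0.106
```

```bash
python3 - <<'E'
from h import *
c=env.camera_params("wrist"); im=env.get_image("wrist"); save("w12.png",im,5,(220,140,370,260))
cmd([.4680,-.0950,.113],1.742)
p=np.load('mag.npy')
M=R.from_euler('z',p[2]).apply(np.array([[sx*7,5+sy*27,44] for sx in(-1,1) for sy in(1,-1)])/1000)+[p[0],p[1],0]
f=lambda q:((q-[220,140])*5).round().tolist()
print(f(proj(c,M)), f(proj(c,[tp([.0235,s*.005,.1036]) for s in(-1,1)])))
E
```

```text
now [ 0.4677 -0.0942  0.1562] yaw 1.7424 grip 0.106 t 16.68 F [ 0.6 -0.1  0.3]
  shift [-0.9  0.2 43.2] turn [-0.001 -0.001  0.   ]
[[272.0, 221.0], [274.0, 594.0], [378.0, 221.0], [373.0, 594.0]] [[283.0, 243.0], [361.0, 243.0]]
```

View pics/w12.png

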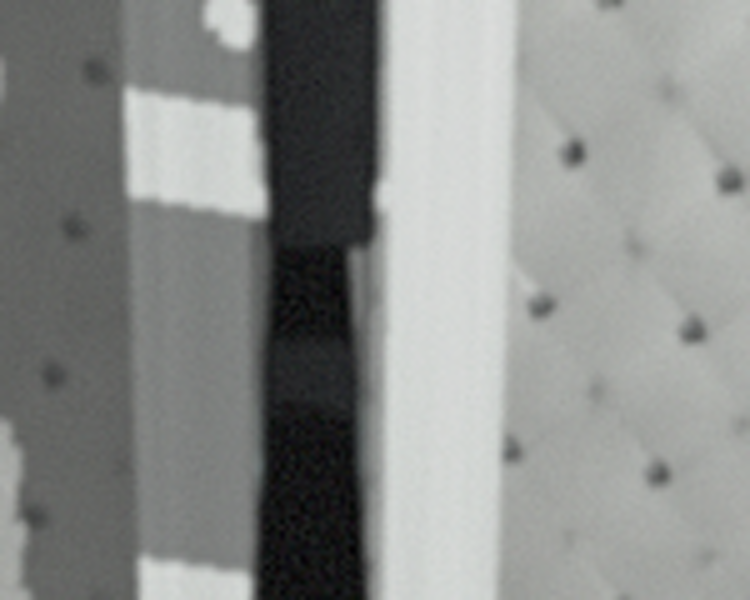

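Call:
step_arm:
  series: [-1,1,0,0,0,0,0,-1,1,10,0,0,0,0,-1,1,20,0,0,0,0,-1,1,30,0,0,0,0,-1,1,40,0,0,0,0,-1,1,43,0,0,0,0,-1,1,43,0,0,0,0]

```text
clock: 17.55
eef_pos: [0.4687, -0.0955, 0.1131]
tool_rot: [-0.0, 0.644, 0.765, -0.0]
force: [0.0, -0.3, -0.8]
grip_width: 0.109
```

Call:
step_arm:
  series: [0,0,0,0,0,0,0.35,0,0,0,0,0,0,0.35,0,0,0,0,0,0,0.35,0,0,-40,0,0,0,0.35,0,0,-100,0,0,0,0.35,0,0,-157,0,0,0,0.35,0,0,-157,0,0,0,0.35,0,0,-157,0,0,0,0.35]

```text
clock: 18.55
eef_pos: [0.4685, -0.0955, 0.2699]
tool_rot: [-0.0, 0.644, 0.765, -0.0]
force: [-0.0, 0.0, -0.1]
grip_width: 0.345
```

```bash
python3 - <<'E'
from h import *
c=env.camera_params("wrist"); im=env.get_image("wrist"); save("w13.png",im,1.4)
cmd([.5893,.0565,.27],1.70)
p=np.load('mag.npy')
f=R.from_euler('z',p[2])
for y in (.062,.005):
  q=np.r_[p[:2],0]+f.apply([0,y,0])
  P=[q+f.apply([sx*.005,sy*.016,.12]) for sx in(1,-1) for sy in(1,-1)]
  print((proj(c,P)*1.4).round().tolist())
E
```

```text
now [ 0.4683 -0.0954  0.2693] yaw 1.7418 grip 0.35 t 18.6 F [-0.5 -0.6 -0.3]
  shift [129.1 145.1  -0.8] turn [-0.001 -0.001  0.042]
[[405.0, 151.0], [405.0, 212.0], [386.0, 151.0], [386.0, 212.0]]
[[404.0, 258.0], [404.0, 312.0], [386.0, 258.0], [386.0, 312.0]]
```

View pics/w13.png

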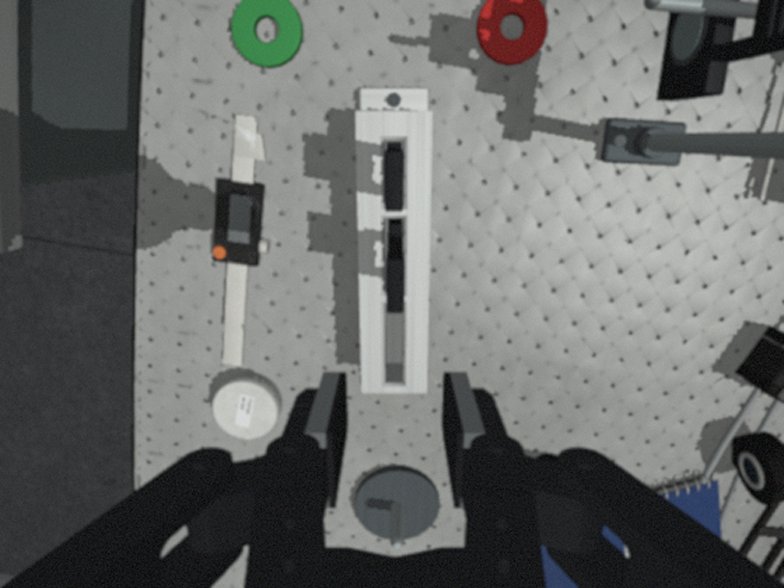

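Both tabs match their predicted homes (rows 212 and 312). Next is the wide frame.

Call:
step_arm:
  series: [40,45,-1,0,0,0.04,0.35,80,90,-1,0,0,0.042,0.35,115,130,-1,0,0,0.042,0.35,129,145,-1,0,0,0.042,0.35,129,145,-1,0,0,0.042,0.35,129,145,-1,0,0,0.042,0.35,129,145,-1,0,0,0.042,0.35]

```text
clock: 19.48
eef_pos: [0.5891, 0.0552, 0.2715]
tool_rot: [0.0, 0.661, 0.751, -0.0]
force: [-0.2, -0.3, -0.2]
grip_width: 0.351
```

```bash
python3 - <<'E'
from h import *
c=env.camera_params("wrist"); im=env.get_image("wrist"); save("w14.png",im,1.4)
cmd([.5893,.0565,.21],1.70)
f=lambda q:(q*1.4).round().tolist()
e=np.array([-.1288,.9917,0])
P=np.array([.5893,.0573,.22])
print(f(proj(c,[P+e*.016,P-e*.016,P+e*.025-[0,0,.112],P+e*.03-[0,0,.112]])))
E
```

```text
now [0.5892 0.0552 0.2717] yaw 1.6983 grip 0.353 t 19.52 F [ 0.1 -0.7  0.4]
  shift [ 1.3  0.2 61.7] turn [ 0.     0.    -0.002]
[[398.0, 309.0], [398.0, 388.0], [397.0, 231.0], [397.0, 223.0]]
```

View pics/w14.png

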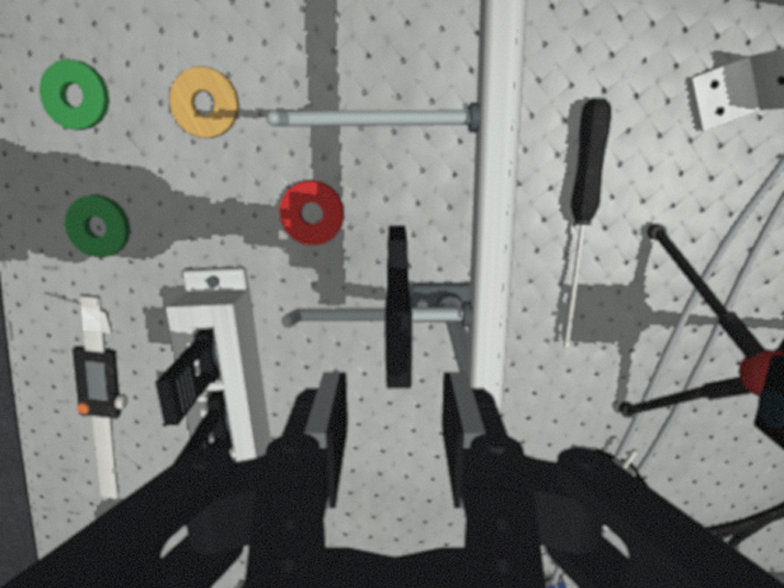

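Call:
step_arm:
  series: [1,0,30,0,0,0,0.35,1,0,61,0,0,0,0.35,1,0,61,0,0,0,0.35,1,0,61,0,0,0,0.35,1,0,61,0,0,0,0,1,0,61,0,0,0,0,1,0,61,0,0,0,0,1,0,61,0,0,0,0,1,0,61,0,0,0,0]

```text
clock: 20.65
eef_pos: [0.5901, 0.0571, 0.2117]
tool_rot: [0.001, 0.66, 0.751, 0.001]
force: [-0.4, -0.9, 5.0]
grip_width: 0.104
```

```bash
python3 - <<'E'
from h import *
c=env.camera_params("wrist"); im=env.get_image("wrist"); save("w15.png",im,6,(240,170,330,270))
cmd([.5893,.057,.224],1.70); h=env.read_state()['eef_pos'][2]-.108; print(h)
g=lambda q:((q-[240,170])*6).round().tolist()
for off in (-4,-2,0,2,4):
    print(off,g(proj(c,[tp([(off+30)/1000,0,h]),tp([(off+30)/1000,0,h-.046]),tp([(off+16)/1000,0,h-.046])])))
E
```

```text
now [0.5901 0.0571 0.2117] yaw 1.6998 grip 0.107 t 20.7 F [-0.5 -1.3  6.3]
  shift [ -0.   -0.7 -12.3] turn [ 0.002  0.001 -0.   ]
0.1036790792476149
-4 [[258.0, 79.0], [260.0, 197.0], [260.0, 349.0]]
-2 [[258.0, 61.0], [260.0, 175.0], [260.0, 328.0]]
0 [[258.0, 43.0], [260.0, 152.0], [260.0, 306.0]]
2 [[258.0, 24.0], [260.0, 130.0], [260.0, 285.0]]
4 [[258.0, 6.0], [260.0, 107.0], [260.0, 263.0]]
```

View pics/w15.png

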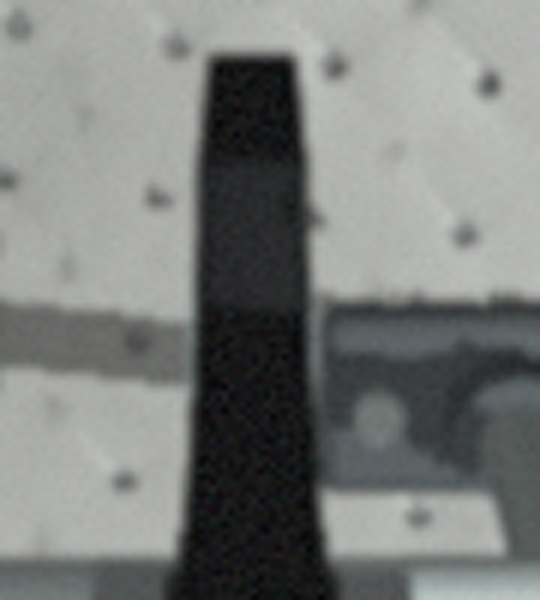

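Confirmed wide (14 mm shoulder), offset about -0.5 mm. I'll lift and draw.

Call:
step_arm:
  series: [0,0,-7,0,0,0,0,0,0,-14,0,0,0,0,0,0,-14,0,0,0,0,0,-15,-14,0,0,0,0,0,-30,-14,0,0,0,0,0,-45,-14,0,0,0,0,0,-60,-14,0,0,0,0,0,-80,-14,0,0,0,0,0,-80,-40,0,0,0,0,0,-80,-50,0,0,0,0]

```text
clock: 21.95
eef_pos: [0.5101, 0.0468, 0.2617]
tool_rot: [0.001, 0.66, 0.751, 0.001]
force: [0.2, 0.5, -1.6]
grip_width: 0.107
```

```bash
python3 - <<'E'
from h import *
cmd([.4799,-.162,.260],1.742)
cmd([.4799,-.162,.155],1.742)
E
```

```text
now [0.5101 0.0468 0.2617] yaw 1.6996 grip 0.107 t 21.95 F [ 0.2  0.5 -1.6]
  shift [-203.2  -56.8    1.7] turn [ 0.002  0.001 -0.042]
now [0.5101 0.0468 0.2617] yaw 1.6996 grip 0.107 t 21.95 F [ 0.2  0.5 -1.6]
  shift [-203.2  -57.   106.7] turn [ 0.002  0.001 -0.042]
```

Call:
step_arm:
  series: [-50,-14,0,0,0,-0.02,0,-100,-28,0,0,0,-0.042,0,-150,-42,0,0,0,-0.042,0,-203,-57,0,0,0,-0.042,0,-203,-57,0,0,0,-0.042,0,-203,-57,50,0,0,-0.042,0,-203,-57,100,0,0,-0.042,0,-203,-57,106,0,0,-0.042,0,-203,-57,106,0,0,-0.042,0,-203,-57,106,0,0,-0.042,0]

```text
clock: 23.2
eef_pos: [0.4808, -0.1619, 0.1562]
tool_rot: [0.001, 0.644, 0.765, 0.0]
force: [-0.7, -0.7, -0.8]
grip_width: 0.105
```

```bash
python3 - <<'E'
from h import *
c=env.camera_params("wrist"); im=env.get_image("wrist"); save("w16.png",im,5,(220,140,370,260))
cmd([.4799,-.162,.113],1.742)
E
```

```text
now [ 0.4807 -0.1619  0.1561] yaw 1.7421 grip 0.108 t 23.25 F [ 0.5 -1.1 -1.3]
  shift [ 0.2 -0.9 43.1] turn [0.002 0.002 0.   ]
```

View pics/w16.png

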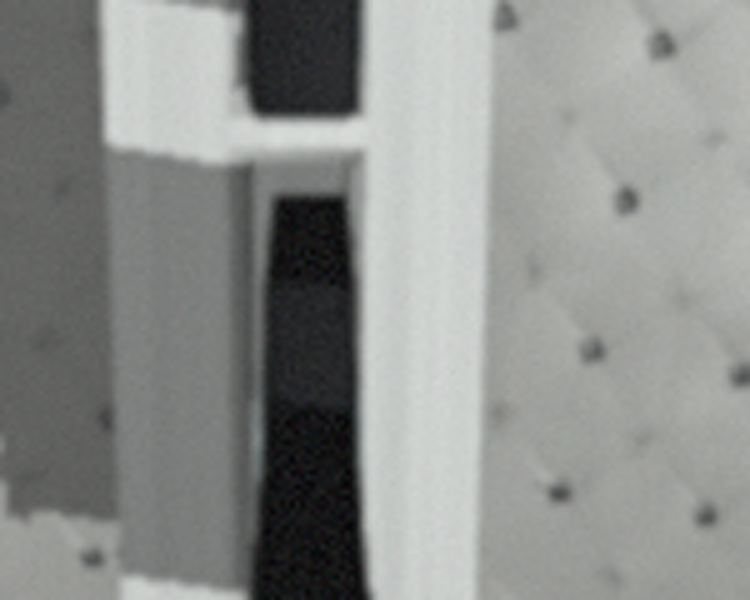

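Call:
step_arm:
  series: [0.5,-1,0,0,0,0,0,0.5,-1,10,0,0,0,0,0.5,-1,20,0,0,0,0,0.5,-1,30,0,0,0,0,0.5,-1,40,0,0,0,0,0.5,-1,43,0,0,0,0,0.5,-1,43,0,0,0,0]

```text
clock: 24.12
eef_pos: [0.4787, -0.1612, 0.1119]
tool_rot: [0.0, 0.644, 0.765, 0.0]
force: [-2.9, 3.1, 12.1]
grip_width: 0.105
```

The 12 N contact comes at an origin height of about 8 mm, which is the pocket floor. I'll release.

Call:
step_arm:
  series: [0,0,-1,0,0,0,0.35,0,0,-1,0,0,0,0.35,0,0,-1,0,0,0,0.35,0,0,-40,0,0,0,0.35,0,0,-100,0,0,0,0.35,0,0,-157,0,0,0,0.35,0,0,-157,0,0,0,0.35,0,0,-157,0,0,0,0.35]

```text
clock: 25.12
eef_pos: [0.4786, -0.1613, 0.2678]
tool_rot: [-0.0, 0.644, 0.765, -0.0]
force: [-0.2, 0.3, -0.4]
grip_width: 0.347
```

```bash
python3 - <<'E'
from h import *
c=env.camera_params("wrist"); im=env.get_image("wrist"); save("w17.png",im,1.4)
p=np.load('mag.npy')
f=R.from_euler('z',p[2])
for y in (.062,.005,-.062):
  q=np.r_[p[:2],0]+f.apply([0,y,0])
  P=[q+f.apply([sx*.005,sy*.016,.12]) for sx in(1,-1) for sy in(1,-1)]
  print((proj(c,P)*1.4).round().tolist())
im=env.get_image("top"); save("t17.png",im,3,(150,140,410,290))
c=env.camera_params("top")
for n,px in [("b",(233,239)),("c",(195,245)),("d",(165,247))]: pass
cmd([.43,.22,.25],1.70)
E
```

```text
[[409.0, 9.0], [408.0, 79.0], [388.0, 9.0], [388.0, 79.0]]
[[408.0, 131.0], [407.0, 195.0], [388.0, 131.0], [388.0, 195.0]]
[[407.0, 259.0], [406.0, 314.0], [389.0, 259.0], [389.0, 314.0]]
now [ 0.4783 -0.1611  0.2669] yaw 1.7418 grip 0.35 t 25.23 F [-1.1  1.1  0.1]
  shift [383.8  17.3  17.5] turn [-0.002 -0.001  0.042]
```

View pics/w17.png

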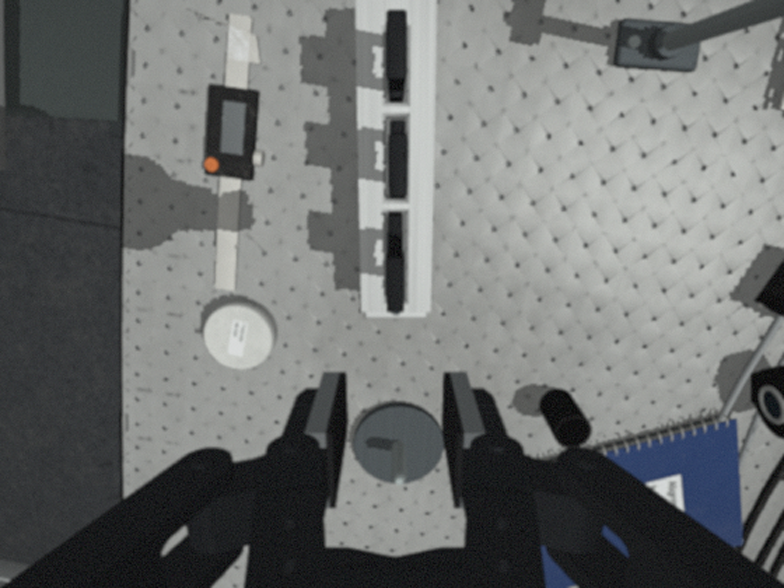

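View pics/t17.png

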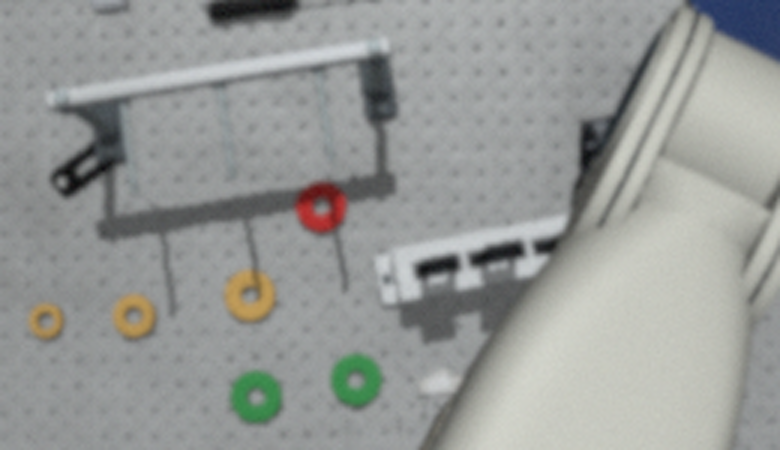

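All three frames look home (tab edges at rows 99, 196 and 310; the prediction uses the tab top). Next I'll measure the spindle closely.

```bash
python3 -c "
from h import *
cmd([.51,-.32,.25],1.70)"
```

```text
now [ 0.4783 -0.1611  0.2669] yaw 1.7418 grip 0.35 t 25.23 F [-1.1  1.1  0.1]
  shift [-162.     4.2   16.7] turn [-0.002 -0.001  0.042]
```

Call:
step_arm:
  series: [-50,2,6,0,0,0.01,0.8,-100,3,12,0,0,0.02,0.8,-150,4,17,0,0,0.042,0.8,-162,4,17,0,0,0.042,0.8,-162,4,17,0,0,0.042,0.8,-162,4,17,0,0,0.042,0.8]

```text
clock: 25.98
eef_pos: [0.5101, -0.3191, 0.2513]
tool_rot: [-0.0, 0.66, 0.752, 0.0]
force: [-0.1, -0.1, -0.1]
grip_width: 0.795
```

```bash
python3 - <<'E'
from h import *
c=env.camera_params("wrist"); im=env.get_image("wrist"); save("w18.png",im,1.4)
cmd([.51,-.32,.25],1.70)
import json; json.dump({k:(v.tolist() if hasattr(v,'tolist') else v) for k,v in c.items()},open('w18.json','w')); np.save('w18.npy',im)
print(env.landmark_of("wrist","spindle_seat"))
save("w18c.png",im,5,(210,120,360,240))
E
```

```text
now [ 0.5102 -0.319   0.2516] yaw 1.701 grip 0.8 t 26.02 F [0.2 0.6 0.4]
  shift [-1.  -0.3  1.6] turn [ 0.    -0.     0.001]
[{'point': [280.4, 193.5], 'score': 0.68}]
```

View pics/w18.png

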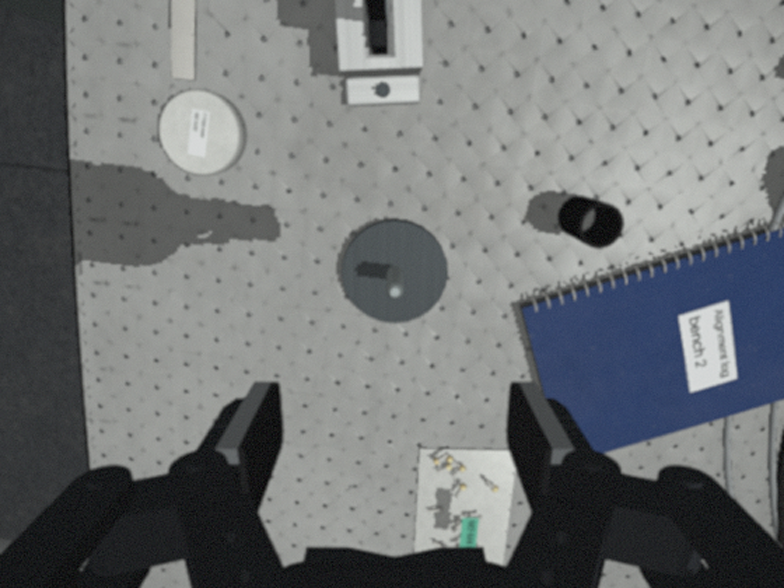

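View pics/w18c.png

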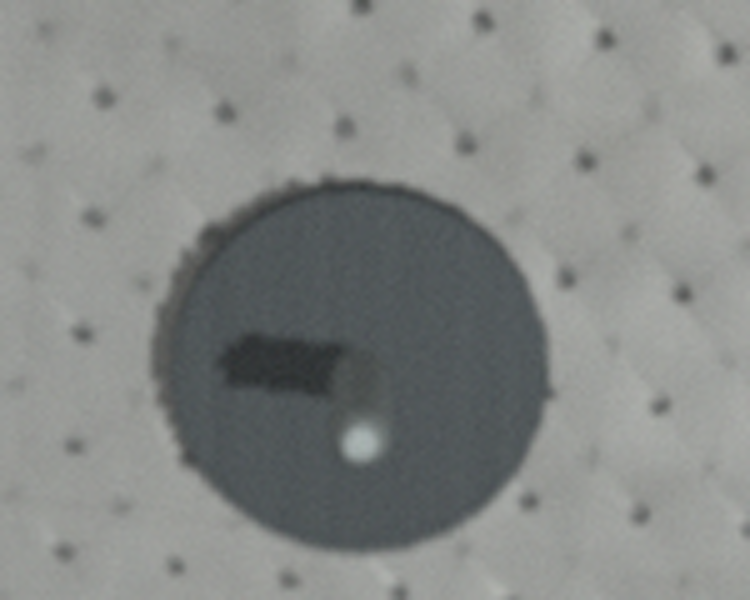

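```bash
python3 - <<'E'
from h import *
import json
from scipy.optimize import least_squares
c=json.load(open('w18.json')); im=np.load('w18.npy').astype(float)
g=cv2.GaussianBlur(im.mean(2),(3,3),0)
tip=onz(c,(210+361/5,120+442/5),.058); print("tip",tip)
# radial edge points outwards from predicted centre, find where brightness crosses
th=np.linspace(0,2*np.pi,90,endpoint=False)
cen=np.array([.51,-.337])
def circ(p,r,z=.01): return np.c_[p[0]+r*np.cos(th),p[1]+r*np.sin(th),np.full(90,z)]
for it in range(3):
    rs=np.linspace(.033,.047,57); prof=[]
    for r in rs:
        q=proj(c,circ(cen,r)).astype(np.float32); prof.append(cv2.remap(g.astype(np.float32),q[:,0].reshape(-1,1),q[:,1].reshape(-1,1),cv2.INTER_LINEAR)[:,0])
    prof=np.array(prof); gr=np.diff(prof,axis=0); k=gr.argmax(0); re=(rs[k]+rs[k+1])/2
    # fit centre & radius
    X=cen+np.c_[re*np.cos(th),re*np.sin(th)]
    f=lambda p:np.hypot(X[:,0]-p[0],X[:,1]-p[1])-p[2]
    r=least_squares(f,[*cen,.04],loss='soft_l1',f_scale=.0005); cen=r.x[:2]; print(r.x.round(4), np.abs(f(r.x)).mean())
E
```

```text
tip [ 0.5119782  -0.33670217  0.058     ]
[ 0.5096 -0.3355  0.0406] 0.0006886005716768434
[ 0.5097 -0.3355  0.0404] 0.0007008571798489069
[ 0.5096 -0.3355  0.0405] 0.0007050891730672576
```

```bash
python3 - <<'E'
from h import *
import json
c=json.load(open('w18.json'))
for n,p in [("right",(549,370)),("left",(168,370)),("top",(358,187)),("bot",(360,551))]:
    print(n,onz(c,(210+p[0]/5,120+p[1]/5),.01).round(4))
for C in [(.5096,-.3355),(.512,-.3367),(.511,-.336)]:
    q=proj(c,[[*C,.01],[*C,.058],[C[0]-.04,C[1],.01],[C[0]+.04,C[1],.01],[C[0],C[1]+.04,.01],[C[0],C[1]-.04,.01]]); print(((q-[210,120])*5).round().tolist())
t=env.camera_params("top"); im=env.get_image("top"); save("t18.png",im,8,(370,180,430,240))
print(((proj(t,[[.5096,-.3355,.01],[.512,-.3367,.01],[.512,-.3367,.058]])-[370,180])*8).round())
E
```

```text
right [ 0.5507 -0.3304  0.01  ]
left [ 0.472  -0.3407  0.01  ]
top [ 0.5063 -0.2978  0.01  ]
bot [ 0.5169 -0.3752  0.01  ]
[[350.0, 369.0], [349.0, 434.0], [159.0, 345.0], [540.0, 393.0], [376.0, 178.0], [326.0, 548.0]]
[[361.0, 376.0], [361.0, 442.0], [170.0, 352.0], [550.0, 400.0], [387.0, 186.0], [337.0, 555.0]]
[[356.0, 372.0], [356.0, 438.0], [165.0, 348.0], [546.0, 396.0], [382.0, 181.0], [332.0, 551.0]]
[[200. 233.]
 [203. 227.]
 [237. 211.]]
```

View pics/t18.png

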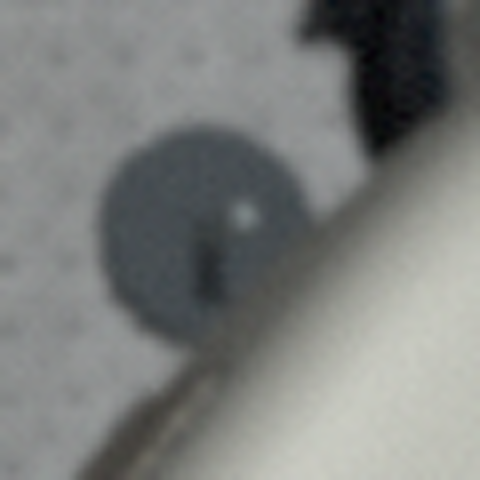

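Spindle axis estimate is (0.5115, -0.3363): the tip gives (.512,-.3367) and the base edges (.5113,-.336). On to the rings. Candidates in the first top picture are brass b (233,239), c (195,245) and d (165,247). The green rings (235,272), (269,267) and the red one (257,209) are excluded.

```bash
python3 -c "
from h import *
cmd([.432,.165,.25],1.70)"
```

```text
now [ 0.5103 -0.3192  0.2518] yaw 1.7011 grip 0.801 t 26.12 F [-0.7  1.3  0.1]
  shift [490.3 -14.7   1.6] turn [0.    0.    0.001]
```

Call:
step_arm:
  series: [60,-2,0,0,0,0,0.9,120,-4,0,0,0,0,0.9,180,-6,0,0,0,0,0.9,240,-8,0,0,0,0,0.9,300,-10,0,0,0,0,0.9,360,-12,0,0,0,0,0.9,420,-14,0,0,0,0,0.9,475,-15,2,0,0,0,0.9,490,-15,2,0,0,0,0.9,490,-15,2,0,0,0,0.9]

```text
clock: 27.38
eef_pos: [0.4319, 0.1645, 0.2496]
tool_rot: [0.0, 0.659, 0.752, 0.0]
force: [0.6, -0.7, -0.3]
grip_width: 0.903
```

```bash
cat >> h.py <<'E'
from scipy.optimize import least_squares
def rings(name,zc=.01):
    c=env.camera_params("wrist"); im=env.get_image("wrist"); save(name,im,1.4)
    hsv=cv2.cvtColor(im,cv2.COLOR_RGB2HSV)
    m=cv2.inRange(hsv,(12,80,60),(28,255,255)); m=cv2.morphologyEx(m,cv2.MORPH_OPEN,np.ones((3,3)))
    m=cv2.morphologyEx(m,cv2.MORPH_CLOSE,np.ones((3,3)))
    cs,hi=cv2.findContours(m,cv2.RETR_CCOMP,cv2.CHAIN_APPROX_NONE)
    out=[]
    for i,k in enumerate(cs):
        if hi[0][i][3]>=0 or cv2.contourArea(k)<150: continue
        def fit(k):
            X=np.array([onz(c,p,zc)[:2] for p in k[:,0].astype(float)])
            f=lambda p:np.hypot(X[:,0]-p[0],X[:,1]-p[1])-p[2]
            r=least_squares(f,[*X.mean(0),.02],loss='soft_l1',f_scale=.0005); return r.x.round(4)
        o=fit(k); ch=hi[0][i][2]; b=fit(cs[ch]) if ch>=0 and len(cs[ch])>12 else None
        (u,v),_=cv2.minEnclosingCircle(k)
        print("px",(round(u*1.4),round(v*1.4)),"outer xy r",o,"bore",b); out.append((o,b))
    return out
E
python3 - <<'E'
from h import *
rings("w19.png"); cmd([.432,.165,.25],1.70)
E
```

```text
px (398, 279) outer xy r [0.4366 0.1421 0.0242] bore [0.4366 0.1423 0.0084]
px (394, 118) outer xy r [0.4192 0.2548 0.02  ] bore [0.4193 0.2549 0.0087]
now [0.4322 0.1636 0.2495] yaw 1.7011 grip 0.902 t 27.43 F [0.2 0.1 0.2]
  shift [ 1.4  0.  -0.5] turn [0.    0.    0.001]
```

View pics/w19.png

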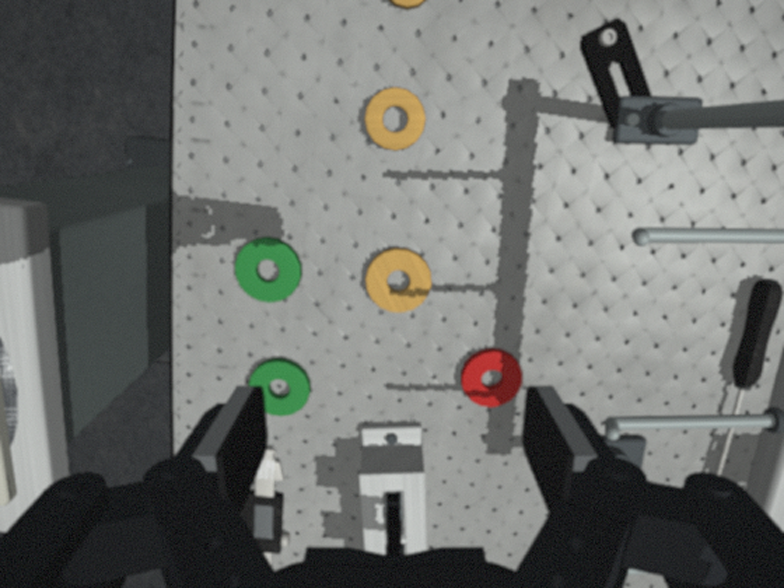

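Ring b measures r≈24 mm at (.4366,.1421); c measures r≈20 mm at (.419,.255). I'll go lower over b and measure again.

Call:
step_arm:
  series: [-10,1,40,0,0,0,0.9,-21,2,90,0,0,0,0.9,-21,2,130,0,0,0,0.9,-21,2,130,0,0,0,0.9,-21,2,130,0,0,0,0.9]

```text
clock: 28.05
eef_pos: [0.438, 0.1425, 0.1207]
tool_rot: [0.001, 0.661, 0.751, 0.001]
force: [-0.8, -0.5, 1.3]
grip_width: 0.9
```

```bash
python3 - <<'E'
from h import *
o=rings("w20.png"); cmd([o[0][1][0],o[0][1][1],.022],1.70)
E
```

```text
px (393, 305) outer xy r [0.4367 0.1423 0.0243] bore [0.4366 0.1428 0.0082]
px (386, 50) outer xy r [0.4193 0.2546 0.0202] bore [0.4194 0.2543 0.0084]
now [0.4382 0.1427 0.121 ] yaw 1.699 grip 0.901 t 28.1 F [-0.2 -0.3  0.8]
  shift [ 0.3 -1.8 99. ] turn [ 0.002  0.    -0.001]
```

View pics/w20.png

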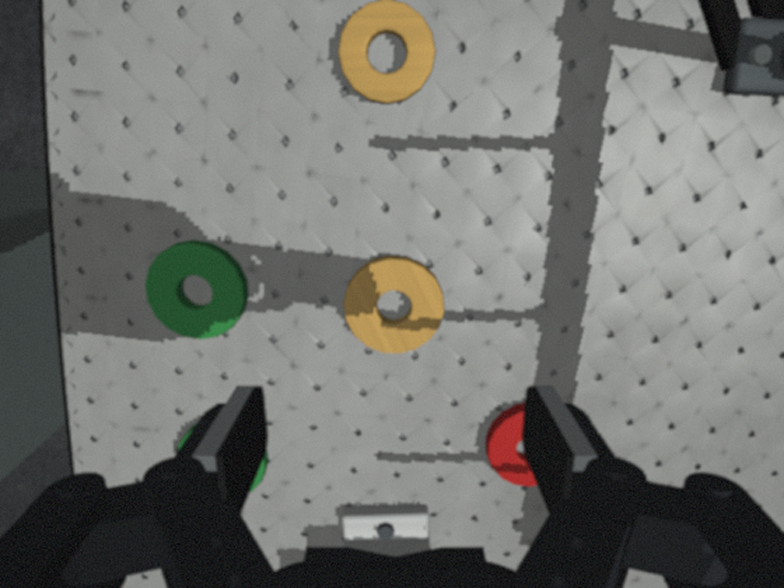

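Both heights agree on ring b's place (.4367,.1423). I'll descend in stages with a partial opening and watch the force.

Call:
step_arm:
  series: [0,-1.5,40,0,0,0,0.7,0,-1.5,75,0,0,0,0.7,0,-1.5,92,0,0,0,0.7,0,-1.5,92,0,0,0,0.7,0,-1.5,92,0,0,0,0.7]

```text
clock: 28.72
eef_pos: [0.4367, 0.1431, 0.0287]
tool_rot: [0.001, 0.66, 0.751, 0.001]
force: [-0.0, -0.3, 0.9]
grip_width: 0.701
```

```bash
python3 - <<'E'
from h import *
o=rings("w21.png"); cmd([.4367,.1424,.022],1.70)
E
```

```text
px (397, 395) outer xy r [0.4367 0.143  0.0247] bore [0.4364 0.1441 0.0074]
px (386, 3) outer xy r [0.42   0.2499 0.0163] bore None
now [0.4366 0.1431 0.0287] yaw 1.6999 grip 0.703 t 28.77 F [-0.3 -0.1  0.3]
  shift [-0.7  0.   6.7] turn [ 0.003  0.    -0.   ]
```

View pics/w21.png

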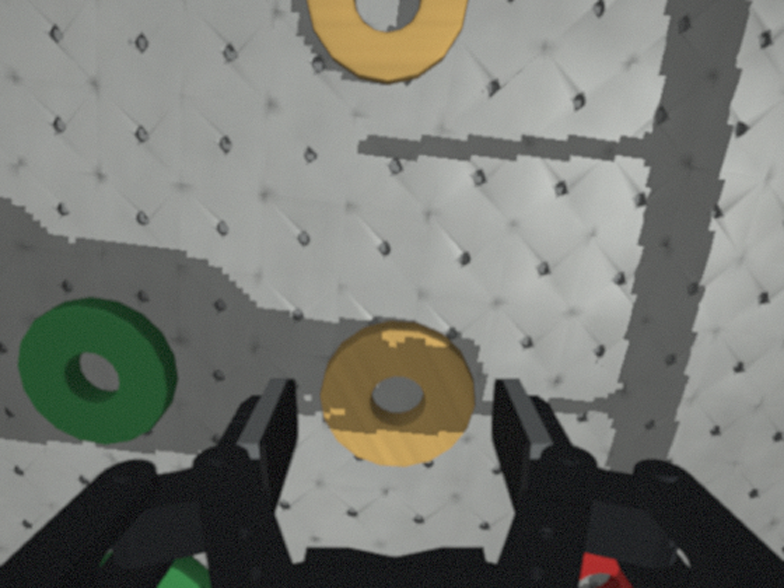

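Call:
step_arm:
  series: [0,0,4,0,0,0,0.7,0,0,7,0,0,0,0.7,0,0,7,0,0,0,0.7]

```text
clock: 29.15
eef_pos: [0.4354, 0.1429, 0.0201]
tool_rot: [-0.0, 0.66, 0.751, -0.0]
force: [0.0, -0.1, 1.0]
grip_width: 0.702
```

Call:
step_arm:
  series: [0,1,0,0,0,0,0.5,0,1,0,0,0,0,0.5,0,1,0,0,0,0,0.3,0,1,0,0,0,0,0.3]

```text
clock: 29.65
eef_pos: [0.4361, 0.143, 0.021]
tool_rot: [-0.0, 0.66, 0.751, -0.0]
force: [-5.8, -0.7, 13.6]
grip_width: 0.545
```

```bash
python3 - <<'E'
from h import *
o=rings("w22.png"); cmd([.4367,.1424,.12],1.70)
E
```

```text
px (394, 407) outer xy r [0.435  0.1431 0.0247] bore [0.4349 0.1442 0.0072]
px (389, 3) outer xy r [0.42   0.2497 0.0161] bore None
now [0.4361 0.143  0.021 ] yaw 1.7001 grip 0.548 t 29.7 F [-5.1 -1.2 13.7]
  shift [ -0.7   0.5 -99. ] turn [-0.  0.  0.]
```

View pics/w22.png

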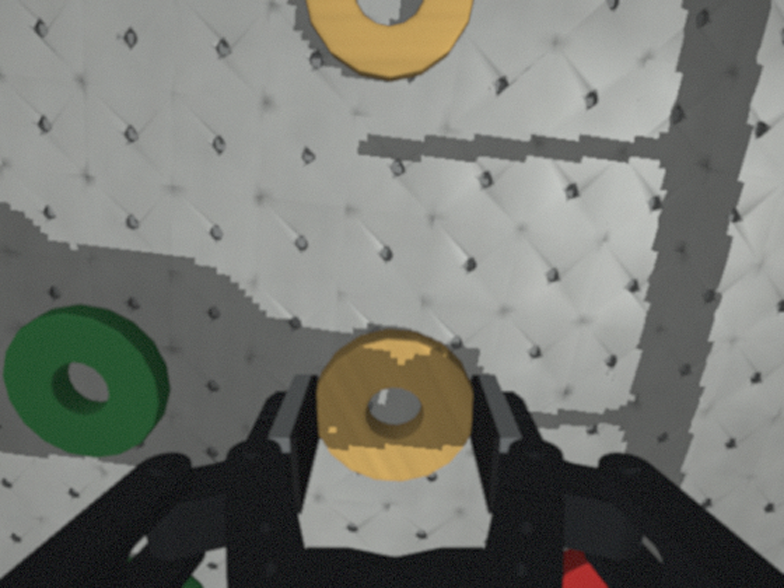

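Held (opening stopped at 0.545). I'll lift.

Call:
step_arm:
  series: [0,0,-20,0,0,0,0,0,0,-60,0,0,0,0,0,0,-100,0,0,0,0,0,0,-110,0,0,0,0,0,0,-110,0,0,0,0]

```text
clock: 30.32
eef_pos: [0.4367, 0.1431, 0.1304]
tool_rot: [0.0, 0.66, 0.751, 0.0]
force: [-0.8, 0.6, -0.3]
grip_width: 0.54
```

```bash
python3 - <<'E'
from h import *
o=rings("w23.png"); st=env.read_state(); print(st['eef_pos'], st['force'])
# ring in tool frame: assume top of ring at height h above TCP-... 
cmd([.5115,-.3363,.13],1.70)
E
```

```text
px (394, 408) outer xy r [0.444  0.0806 0.0448] bore [0.4434 0.0829 0.0134]
px (390, 56) outer xy r [0.4193 0.2546 0.0201] bore [0.4193 0.2543 0.0085]
[0.43621298 0.14300353 0.12959495] [-0.13598769 -0.58059504 -0.80237391]
now [0.4362 0.143  0.1296] yaw 1.6998 grip 0.545 t 30.38 F [-0.1 -0.6 -0.8]
  shift [-4.85e+02  1.30e+01 -4.00e-01] turn [-0.001 -0.    -0.   ]
```

View pics/w23.png

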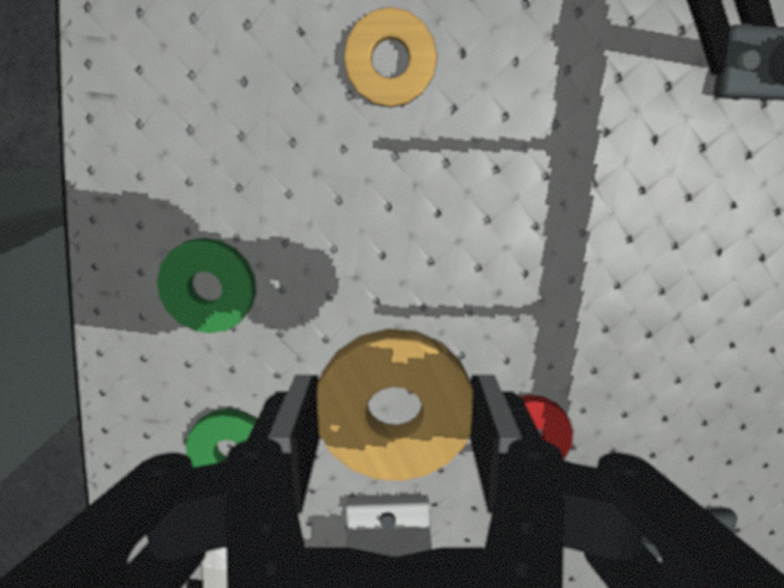

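```bash
python3 - <<'E'
from h import *
st=env.read_state(); T=Rq(st['tool_rot'])
o=rings("w24.png",st['eef_pos'][2]-.011)
for a in o[0]: print(T.inv().apply(np.r_[a[:2],st['eef_pos'][2]-.011]-st['eef_pos']).round(4))
cmd([.5115,-.3363,.20],1.70)
E
```

```text
px (393, 407) outer xy r [0.4352 0.143  0.0246] bore [0.435  0.1443 0.0074]
px (391, 56) outer xy r [0.422  0.2389 0.0111] bore [0.422  0.2388 0.0047]
[ 0.0001 -0.001   0.011 ]
[ 0.0014 -0.001   0.011 ]
now [0.436  0.143  0.1292] yaw 1.6998 grip 0.544 t 30.43 F [-0.3  1.  -0.6]
  shift [-485.    13.2  -70.9] turn [-0.002  0.    -0.   ]
```

Call:
step_arm:
  series: [0,0,-60,0,0,0,0,-55,2,-70,0,0,0,0,-115,3,-71,0,0,0,0,-175,5,-71,0,0,0,0,-235,7,-71,0,0,0,0,-295,8,-71,0,0,0,0,-355,10,-71,0,0,0,0,-415,12,-71,0,0,0,0,-470,13,-71,0,0,0,0,-485,13,-71,0,0,0,0]

```text
clock: 31.68
eef_pos: [0.5114, -0.3391, 0.1986]
tool_rot: [-0.002, 0.661, 0.75, -0.0]
force: [-0.5, -0.3, -0.6]
grip_width: 0.542
```

```bash
python3 - <<'E'
from h import *
cmd([.512,-.3365,.09],1.70)
E
```

```text
now [ 0.5114 -0.3391  0.1986] yaw 1.6969 grip 0.542 t 31.68 F [-0.5 -0.3 -0.6]
  shift [  2.3   1.2 108.6] turn [-0.002 -0.002 -0.003]
```

Call:
step_arm:
  series: [0,0,50,0,0,0,0,0,0,108,0,0,0,0,0,0,108,0,0,0,0,0,0,108,0,0,0,0,0,0,108,0,0,0,0]

```text
clock: 32.3
eef_pos: [0.5129, -0.3368, 0.0958]
tool_rot: [0.002, 0.66, 0.751, 0.0]
force: [-0.3, -0.3, -1.1]
grip_width: 0.545
```

```bash
python3 - <<'E'
from h import *
c=env.camera_params("wrist"); im=env.get_image("wrist"); save("w25.png",im,6,(220,230,345,350))
cmd([.512,-.3365,.04],1.70)
f=lambda q:((q-[220,230])*6).round().tolist()
print(f(proj(c,[[.5115,-.3363,.058],[.5115,-.3363,.01]])))
E
```

```text
now [ 0.5128 -0.3368  0.0956] yaw 1.7001 grip 0.543 t 32.35 F [ 0.9 -0.6 -0.3]
  shift [ 0.5 -0.9 55.6] turn [0.002 0.003 0.   ]
[[363.0, 201.0], [364.0, -3.0]]
```

View pics/w25.png

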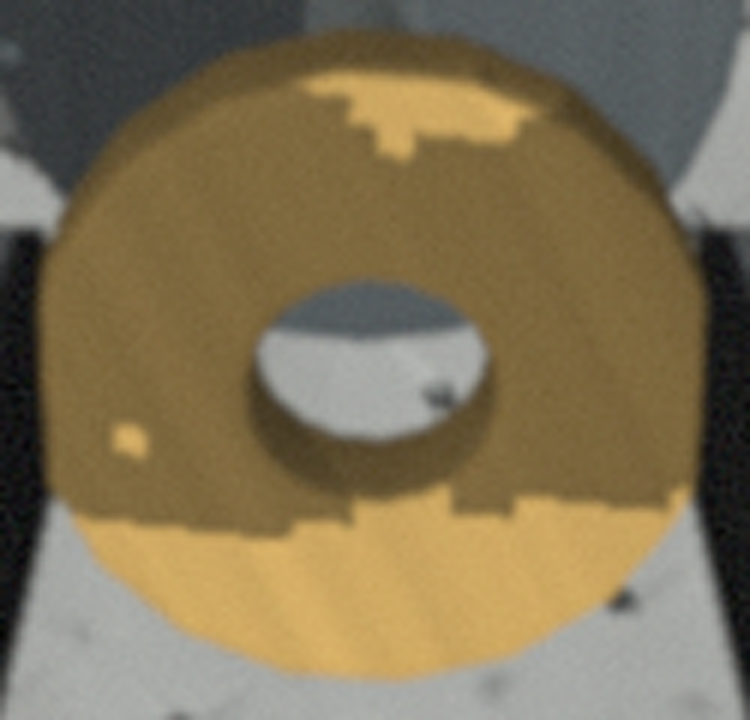

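Call:
step_arm:
  series: [0.5,-0.8,0,0,0,0,0,0.5,-0.8,10,0,0,0,0,0.5,-0.8,18,0,0,0,0,0.5,-0.8,25,0,0,0,0,0.5,-0.8,25,0,0,0,0]

```text
clock: 32.98
eef_pos: [0.5106, -0.3356, 0.0673]
tool_rot: [-0.001, 0.66, 0.751, 0.0]
force: [0.4, -0.3, 0.9]
grip_width: 0.542
```

```bash
python3 - <<'E'
from h import *
c=env.camera_params("wrist"); im=env.get_image("wrist"); save("w26.png",im,6,(220,230,345,350))
cmd([.512,-.3365,.033],1.70)
E
```

```text
now [ 0.5108 -0.3358  0.0678] yaw 1.6998 grip 0.542 t 33.02 F [ 0.2  0.5 -0.4]
  shift [-0.9  1.1 34.8] turn [-0.001 -0.001 -0.   ]
```

View pics/w26.png

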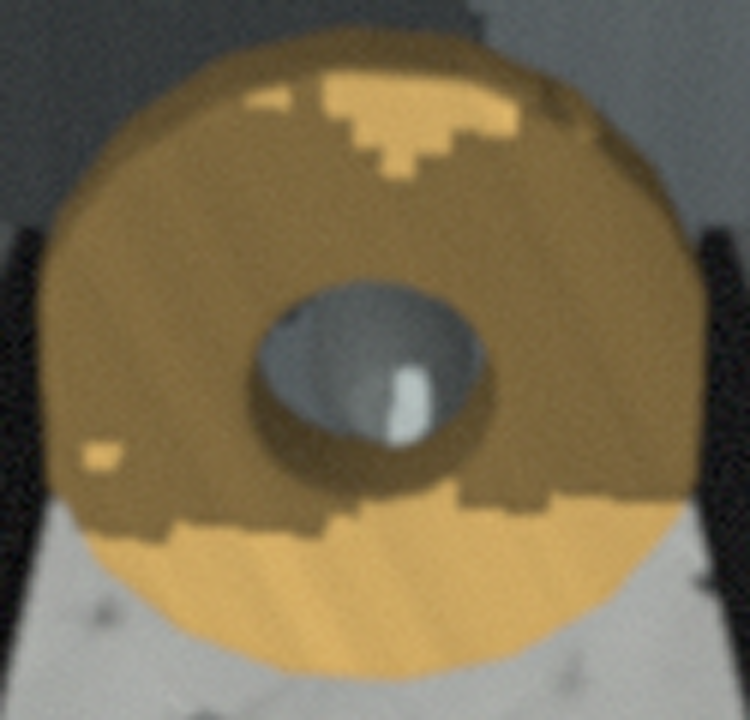

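The pin tip shows inside the bore about 1.5 mm right of centre. I'll correct and lower.

Call:
step_arm:
  series: [-0.5,1.3,0,0,0,0,0,-0.5,1.3,10,0,0,0,0,-0.5,1.3,20,0,0,0,0,-0.5,1.3,30,0,0,0,0,-0.5,1.3,33,0,0,0,0,-0.5,1.3,33,0,0,0,0]

```text
clock: 33.78
eef_pos: [0.5122, -0.3361, 0.035]
tool_rot: [-0.0, 0.66, 0.751, -0.0]
force: [-0.5, -0.1, -0.0]
grip_width: 0.545
```

```bash
python3 - <<'E'
from h import *
c=env.camera_params("wrist"); im=env.get_image("wrist"); save("w27.png",im,6,(220,230,345,350))
cmd([.512,-.3365,.033],1.70)
E
```

```text
now [ 0.5123 -0.3362  0.0353] yaw 1.6998 grip 0.542 t 33.83 F [ 0.1 -0.2 -1. ]
  shift [-0.2 -0.4  2.3] turn [-0. -0. -0.]
```

View pics/w27.png

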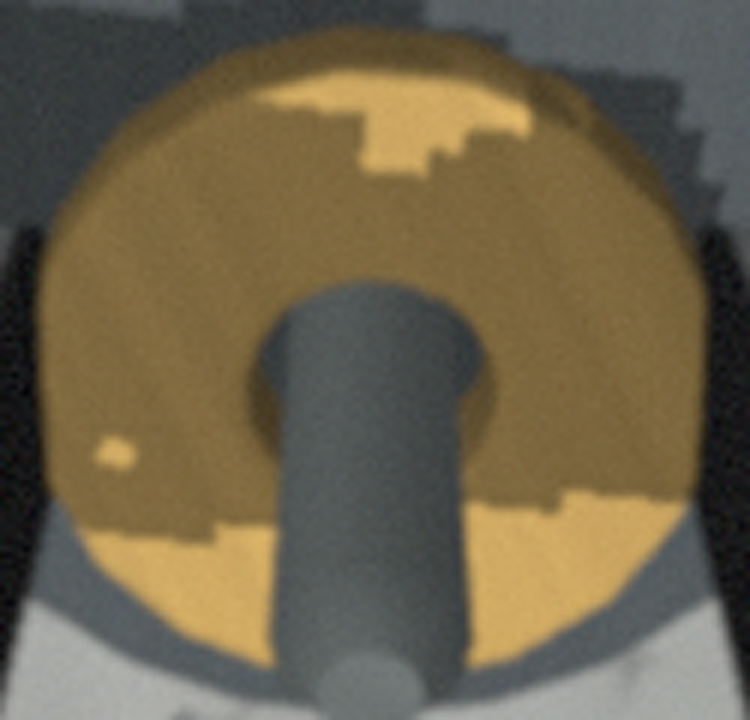

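Ring b is on the pin and centred. I'll lower it the last 2 mm and release.

Call:
step_arm:
  series: [0,0,2,0,0,0,0,0,0,2,0,0,0,0,0,0,2,0,0,0,0.75,0,0,2,0,0,0,0.75,0,0,2,0,0,0,0.75,0,0,-30,0,0,0,0.75,0,0,-90,0,0,0,0.75,0,0,-150,0,0,0,0.75,0,0,-170,0,0,0,0.75,0,0,-170,0,0,0,0.75]

```text
clock: 35.08
eef_pos: [0.5128, -0.3366, 0.2069]
tool_rot: [0.002, 0.66, 0.751, 0.0]
force: [-0.2, -0.7, -0.5]
grip_width: 0.746
```

```bash
python3 - <<'E'
from h import *
o=rings("w28.png",.02)
cmd([.4193,.26,.20],1.70)
E
```

```text
px (392, 267) outer xy r [ 0.5114 -0.3373  0.0247] bore [ 0.5118 -0.3401  0.01  ]
now [ 0.5123 -0.3362  0.2051] yaw 1.6998 grip 0.748 t 35.12 F [-0.7  1.2 -0.7]
  shift [603.2 -15.5   4.9] turn [ 0.  0. -0.]
```

View pics/w28.png

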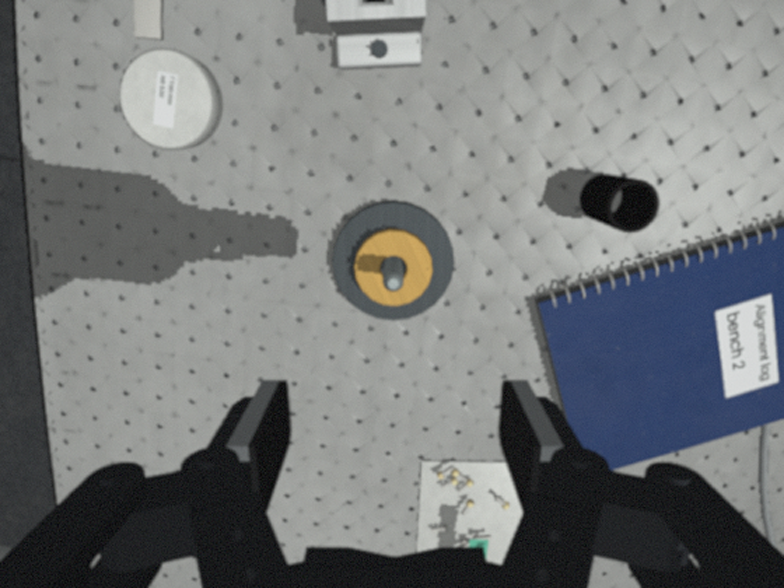

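Ring b lies flat on the spindle base. Back for ring c.

Call:
step_arm:
  series: [60,-2,0,0,0,0,0.75,120,-3,0,0,0,0,0.75,180,-5,0,0,0,0,0.75,240,-6,0,0,0,0,0.75,300,-8,0,0,0,0,0.75,360,-9,0,0,0,0,0.75,420,-11,0,0,0,0,0.75,480,-12,0,0,0,0,0.75,540,-14,2,0,0,0,0.75,600,-15,4,0,0,0,0.75]

```text
clock: 36.38
eef_pos: [0.4189, 0.2585, 0.1995]
tool_rot: [-0.001, 0.66, 0.751, -0.001]
force: [1.7, -0.2, 0.4]
grip_width: 0.748
```

Call:
step_arm:
  series: [0,0,20,0,0,0,0.75,0,0,60,0,0,0,0.75,0,0,80,0,0,0,0.75,0,0,80,0,0,0,0.75]

```text
clock: 36.88
eef_pos: [0.4185, 0.2563, 0.1186]
tool_rot: [-0.001, 0.66, 0.751, -0.003]
force: [-0.1, 0.2, 1.2]
grip_width: 0.749
```

```bash
python3 - <<'E'
from h import *
o=rings("w29.png",.01)
cmd([.4193,.2548,.02],1.70)
E
```

```text
px (398, 307) outer xy r [0.4191 0.2561 0.0203] bore [0.4189 0.2565 0.0081]
px (417, 120) outer xy r [0.4157 0.3418 0.0161] bore [0.4156 0.3417 0.0086]
now [0.4194 0.2566 0.12  ] yaw 1.6998 grip 0.753 t 36.92 F [-0.1 -0.1  0.4]
  shift [ -1.7  -0.  100. ] turn [-0.003  0.001 -0.   ]
```

View pics/w29.png

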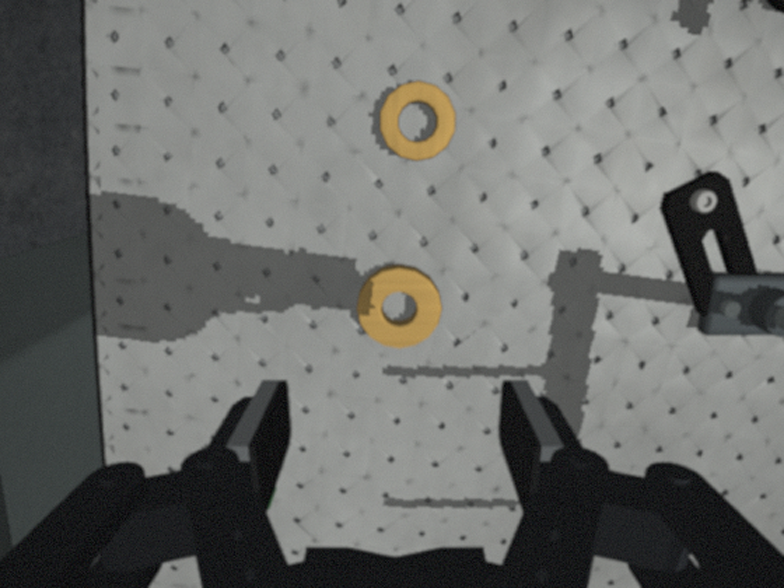

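Call:
step_arm:
  series: [-0.7,0,40,0,0,0,0.62,-0.7,0,80,0,0,0,0.62,-0.7,0,97,0,0,0,0.62,-0.7,0,97,0,0,0,0.62,-0.7,0,97,0,0,0,0.62,-0.7,0,97,0,0,0,0.2,-0.7,0,97,0,0,0,0.2,-0.7,0,97,0,0,0,0,-0.7,0,97,0,0,0,0]

```text
clock: 38.05
eef_pos: [0.4211, 0.2565, 0.0263]
tool_rot: [0.001, 0.66, 0.751, 0.001]
force: [-4.0, -1.0, 14.0]
grip_width: 0.431
```

Call:
step_arm:
  series: [0,0,-20,0,0,0,0,0,0,-80,0,0,0,0,0,0,-140,0,0,0,0,0,0,-180,0,0,0,0,0,0,-180,0,0,0,0]

```text
clock: 38.67
eef_pos: [0.4216, 0.2568, 0.2082]
tool_rot: [0.002, 0.66, 0.751, 0.003]
force: [-0.3, 0.3, -0.8]
grip_width: 0.422
```

```bash
python3 - <<'E'
from h import *
st=env.read_state(); T=Rq(st['tool_rot'])
o=rings("w30.png",st['eef_pos'][2]-.011)
for a in o[0]: print(T.inv().apply(np.r_[a[:2],st['eef_pos'][2]-.011]-st['eef_pos']).round(4))
cmd([.5123,-.3364,.20],1.70)
E
```

```text
px (394, 398) outer xy r [0.4203 0.2603 0.0197] bore [0.4201 0.2614 0.0072]
px (402, 127) outer xy r [0.4123 0.3367 0.0067] bore [0.4123 0.3367 0.0036]
[ 0.0037 -0.0009  0.011 ]
[ 0.0048 -0.001   0.011 ]
now [0.4208 0.2564 0.206 ] yaw 1.6999 grip 0.419 t 38.73 F [-0.8 -0.  -1. ]
  shift [-599.7   14.4    5.5] turn [ 0.004 -0.001 -0.   ]
```

View pics/w30.png

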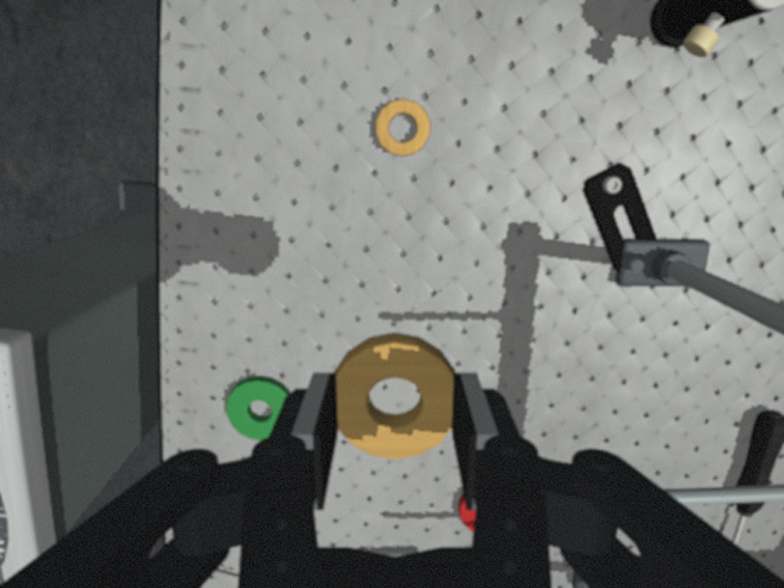

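```bash
python3 - <<'E'
from h import *
st=env.read_state(); T=Rq(st['tool_rot'])
o=rings("w31.png",st['eef_pos'][2]-.0163)
for a in o[0]: print(T.inv().apply(np.r_[a[:2],st['eef_pos'][2]-.0163]-st['eef_pos']).round(4))
cmd([.5123,-.3364,.20],1.70)
E
```

```text
px (394, 397) outer xy r [0.4199 0.2571 0.0205] bore [0.4196 0.2582 0.0075]
px (405, 126) outer xy r [0.4122 0.3368 0.007 ] bore [0.4122 0.3367 0.0037]
[ 0.0008 -0.0008  0.0163]
[ 0.0019 -0.001   0.0163]
now [0.4202 0.2562 0.2046] yaw 1.6998 grip 0.422 t 38.77 F [-1.1 -0.8 -1.4]
  shift [-599.5   15.1    4.4] turn [ 0.001 -0.    -0.   ]
```

Call:
step_arm:
  series: [-60,2,0,0,0,0,0,-120,3,0,0,0,0,0,-180,5,0,0,0,0,0,-240,6,0,0,0,0,0,-300,8,0,0,0,0,0,-360,9,0,0,0,0,0,-420,11,0,0,0,0,0,-480,12,0,0,0,0,0,-540,14,0,0,0,0,0,-600,15,0,0,0,0,0]

```text
clock: 40.02
eef_pos: [0.5119, -0.3385, 0.2025]
tool_rot: [-0.001, 0.66, 0.751, 0.0]
force: [1.1, -0.1, -1.0]
grip_width: 0.419
```

Call:
step_arm:
  series: [0,0,40,0,0,0,0,0,0,90,0,0,0,0,0,0,108,0,0,0,0,0,0,108,0,0,0,0]

```text
clock: 40.52
eef_pos: [0.5111, -0.3359, 0.0934]
tool_rot: [-0.003, 0.66, 0.751, 0.0]
force: [0.5, -0.3, -0.4]
grip_width: 0.42
```

```bash
python3 - <<'E'
from h import *
cmd([.5123,-.3368,.075],1.70)
E
```

```text
now [ 0.5111 -0.3359  0.0934] yaw 1.6996 grip 0.42 t 40.52 F [ 0.5 -0.3 -0.4]
  shift [-1.2  1.2 18.4] turn [-0.004 -0.004 -0.   ]
```

Call:
step_arm:
  series: [-0.7,0.7,0,0,0,0,0,-0.7,0.7,0,0,0,0,0]

```text
clock: 40.78
eef_pos: [0.5137, -0.3378, 0.0973]
tool_rot: [0.001, 0.66, 0.751, 0.0]
force: [0.8, 0.2, -0.4]
grip_width: 0.42
```

Call:
step_arm:
  series: [0,0,10,0,0,0,0,0,0,18,0,0,0,0,0,0,18,0,0,0,0,0,0,18,0,0,0,0]

```text
clock: 41.28
eef_pos: [0.5132, -0.3375, 0.0782]
tool_rot: [-0.0, 0.66, 0.751, 0.0]
force: [0.3, 0.5, -0.1]
grip_width: 0.419
```

```bash
python3 - <<'E'
from h import *
c=env.camera_params("wrist"); im=env.get_image("wrist"); save("w32.png",im,6,(220,230,345,350))
cmd([.5123,-.3368,.048],1.70)
E
```

```text
now [ 0.5133 -0.3375  0.0784] yaw 1.6998 grip 0.42 t 41.33 F [-0.6 -0.4 -0.5]
  shift [ 0.9 -0.9 30.4] turn [ 0.  0. -0.]
```

View pics/w32.png

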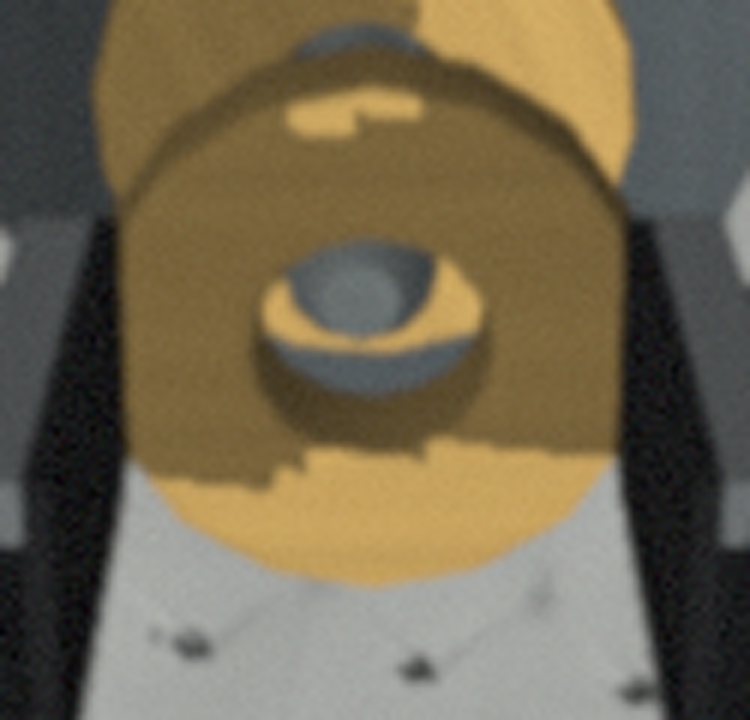

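Call:
step_arm:
  series: [0.9,-0.9,0,0,0,0,0,0.9,-0.9,10,0,0,0,0,0.9,-0.9,20,0,0,0,0,0.9,-0.9,28,0,0,0,0,0.9,-0.9,28,0,0,0,0,0.9,-0.9,28,0,0,0,0]

```text
clock: 42.08
eef_pos: [0.5123, -0.3368, 0.0503]
tool_rot: [0.0, 0.66, 0.751, 0.0]
force: [0.5, 0.6, -0.7]
grip_width: 0.42
```

```bash
python3 - <<'E'
from h import *
c=env.camera_params("wrist"); im=env.get_image("wrist"); save("w33.png",im,6,(220,230,345,350))
cmd([.5123,-.3368,.048],1.70)
E
```

```text
now [ 0.5123 -0.3368  0.0505] yaw 1.6998 grip 0.424 t 42.12 F [-0.4 -0.2  0.1]
  shift [0.  0.  2.5] turn [ 0.  0. -0.]
```

View pics/w33.png

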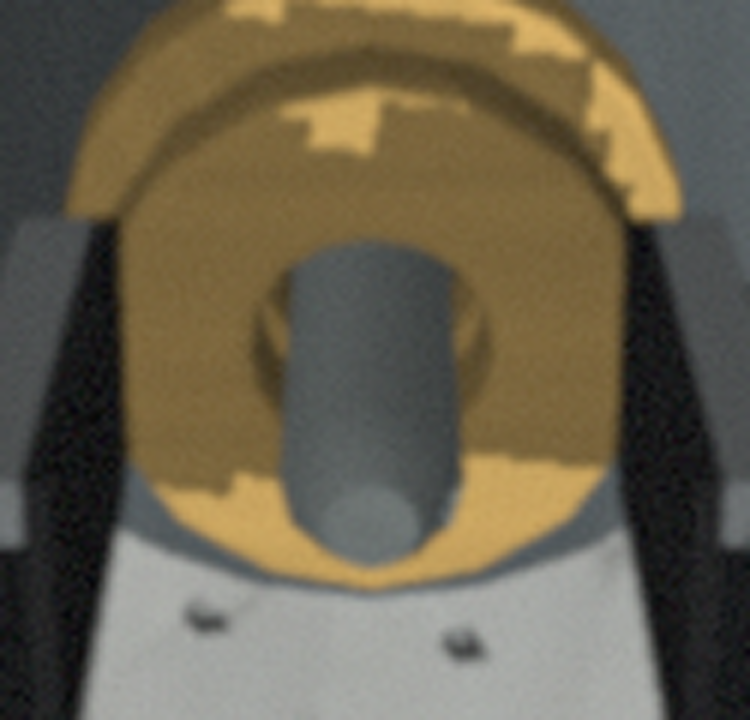

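Centred on the pin. Release ring c and go back for d.

Call:
step_arm:
  series: [0,0,2,0,0,0,0,0,0,2,0,0,0,0,0,0,2,0,0,0,0.62,0,0,2,0,0,0,0.62,0,0,2,0,0,0,0.62,0,0,-30,0,0,0,0.62,0,0,-90,0,0,0,0.62,0,0,-150,0,0,0,0.62,0,0,-155,0,0,0,0.62,0,0,-155,0,0,0,0.62]

```text
clock: 43.38
eef_pos: [0.5121, -0.3367, 0.2053]
tool_rot: [0.0, 0.66, 0.751, 0.0]
force: [0.1, 0.2, -0.7]
grip_width: 0.622
```

```bash
python3 - <<'E'
from h import *
o=rings("w34.png",.03)
cmd([.4157,.345,.20],1.70)
E
```

```text
px (395, 268) outer xy r [ 0.5111 -0.3347  0.0238] bore [ 0.5114 -0.3388  0.0092]
now [ 0.5118 -0.3364  0.2042] yaw 1.6998 grip 0.622 t 43.42 F [ 1.2  0.3 -0.1]
  shift [688.1  -7.7   4.9] turn [-0.001 -0.001 -0.   ]
```

View pics/w34.png

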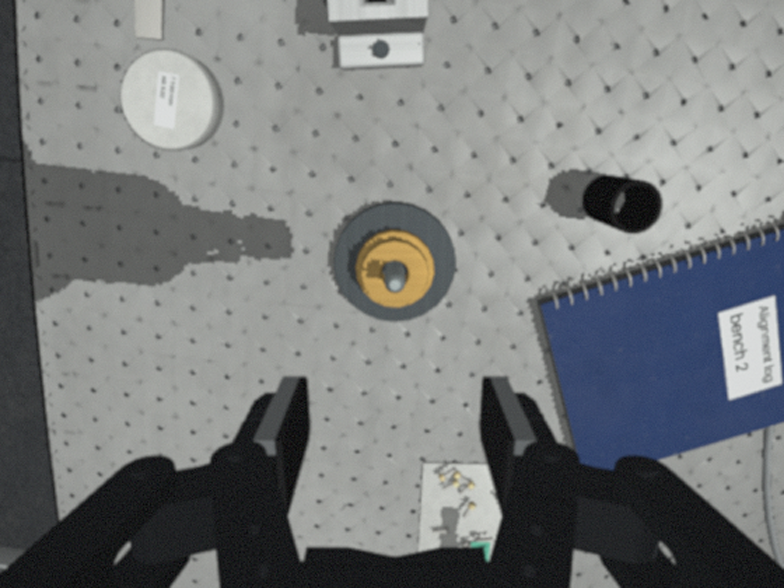

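Ring c sits flat on b. Now for ring d.

Call:
step_arm:
  series: [60,-1,0,0,0,0,0.62,120,-2,0,0,0,0,0.62,180,-3,0,0,0,0,0.62,240,-3,0,0,0,0,0.62,300,-4,0,0,0,0,0.62,360,-5,0,0,0,0,0.62,420,-5,0,0,0,0,0.62,480,-6,0,0,0,0,0.62,540,-7,2,0,0,0,0.62,600,-7,4,0,0,0,0.62]

```text
clock: 44.68
eef_pos: [0.4268, 0.2591, 0.1996]
tool_rot: [-0.001, 0.66, 0.751, -0.001]
force: [1.2, 0.2, 0.9]
grip_width: 0.618
```

Call:
step_arm:
  series: [50,0,0,0,0,0,0.55,88,0,20,0,0,0,0.55,88,0,60,0,0,0,0.55,88,0,80,0,0,0,0.55,88,0,80,0,0,0,0.55,88,0,80,0,0,0,0.55]

```text
clock: 45.42
eef_pos: [0.4168, 0.3446, 0.1213]
tool_rot: [-0.0, 0.66, 0.751, -0.0]
force: [0.8, 0.2, -0.4]
grip_width: 0.554
```

```bash
python3 - <<'E'
from h import *
o=rings("w35.png",.01)
cmd([o[0][0][0],o[0][0][1],.023],1.70)
E
```

```text
px (394, 307) outer xy r [0.4157 0.3431 0.0164] bore [0.4156 0.3435 0.0081]
now [0.4171 0.3447 0.1218] yaw 1.6995 grip 0.547 t 45.48 F [ 0.1 -0.6  0.6]
  shift [-1.5 -1.6 98.8] turn [ 0.001 -0.    -0.   ]
```

View pics/w35.png

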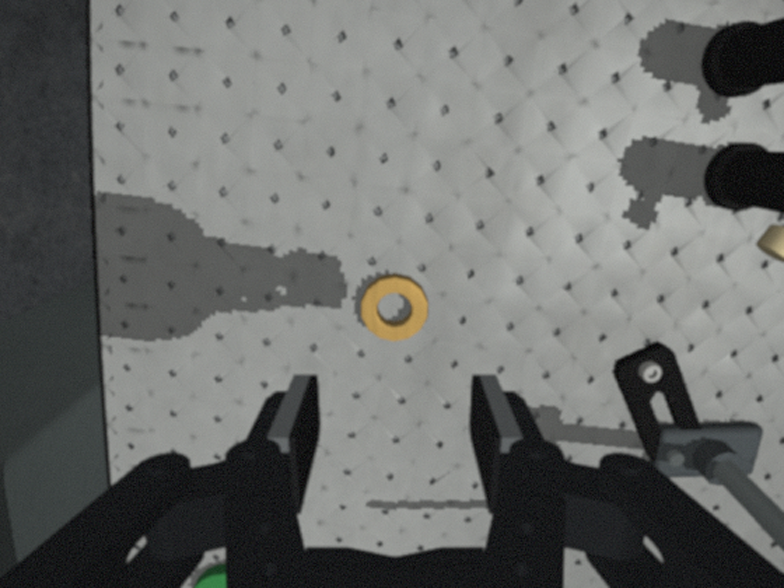

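Call:
step_arm:
  series: [-1.5,-1.2,40,0,0,0,0.55,-1.5,-1.2,80,0,0,0,0.55,-1.5,-1.2,97,0,0,0,0.55,-1.5,-1.2,97,0,0,0,0.55,-1.5,-1.2,97,0,0,0,0.55,-1.5,-1.2,97,0,0,0,0.2,-1.5,-1.2,97,0,0,0,0,-1.5,-1.2,97,0,0,0,0,-1.5,-1.2,97,0,0,0,0]

```text
clock: 46.6
eef_pos: [0.4164, 0.3434, 0.026]
tool_rot: [0.0, 0.66, 0.751, 0.001]
force: [-1.6, -0.6, 9.0]
grip_width: 0.342
```

Call:
step_arm:
  series: [0,0,-20,0,0,0,0,0,0,-80,0,0,0,0,0,0,-140,0,0,0,0,0,0,-180,0,0,0,0,0,0,-180,0,0,0,0]

```text
clock: 47.22
eef_pos: [0.4169, 0.3438, 0.2083]
tool_rot: [0.001, 0.66, 0.751, 0.004]
force: [-0.4, -0.5, -1.3]
grip_width: 0.341
```

```bash
python3 - <<'E'
from h import *
st=env.read_state(); T=Rq(st['tool_rot'])
for d in(.013,.0155,.018):
  st=env.read_state()
  o=rings("w36.png",st['eef_pos'][2]-d)
  for a in o[0]: print(d,T.inv().apply(np.r_[a[:2],st['eef_pos'][2]-d]-st['eef_pos']).round(4))
cmd([.5123,-.3364,.20],1.70)
E
```

```text
px (394, 399) outer xy r [0.4158 0.346  0.0163] bore [0.4156 0.3469 0.0073]
0.013 [ 0.0023 -0.0009  0.013 ]
0.013 [ 0.0032 -0.001   0.013 ]
px (394, 399) outer xy r [0.4152 0.3441 0.0166] bore [0.415  0.345  0.0074]
0.0155 [ 0.0009 -0.0009  0.0155]
0.0155 [ 0.0018 -0.001   0.0155]
px (395, 398) outer xy r [0.4148 0.3424 0.017 ] bore [0.4145 0.3433 0.0076]
0.018 [-0.0005 -0.001   0.018 ]
0.018 [ 0.0004 -0.0012  0.018 ]
now [0.4153 0.3428 0.2036] yaw 1.6998 grip 0.337 t 47.38 F [-0.8  0.4 -0.7]
  shift [-686.     8.8    3.9] turn [-0.001  0.    -0.   ]
```

View pics/w36.png

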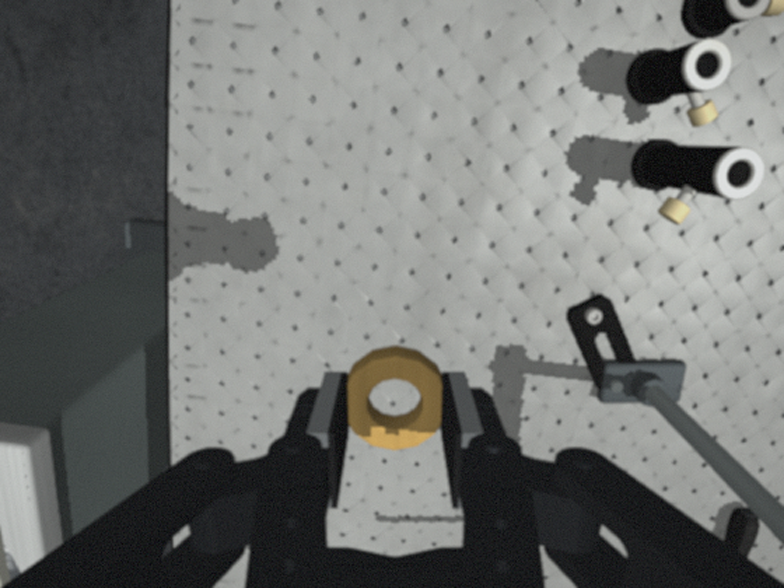

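Call:
step_arm:
  series: [-60,1,0,0,0,0,0,-120,2,0,0,0,0,0,-180,3,0,0,0,0,0,-240,3,0,0,0,0,0,-300,4,0,0,0,0,0,-360,5,0,0,0,0,0,-420,6,0,0,0,0,0,-480,6,0,0,0,0,0,-540,7,0,0,0,0,0,-600,8,0,0,0,0,0]

```text
clock: 48.62
eef_pos: [0.5003, -0.2527, 0.2027]
tool_rot: [-0.001, 0.66, 0.751, -0.0]
force: [1.3, -0.2, 0.2]
grip_width: 0.343
```

```bash
python3 - <<'E'
from h import *
cmd([.5123,-.3368,.095],1.70)
E
```

```text
now [ 0.5003 -0.2527  0.2027] yaw 1.6995 grip 0.343 t 48.62 F [ 1.3 -0.2  0.2]
  shift [-85.1   1.3 107.5] turn [-0.002 -0.002 -0.   ]
```

Call:
step_arm:
  series: [-50,1,0,0,0,0,0,-85,1,20,0,0,0,0,-85,1,70,0,0,0,0,-85,1,105,0,0,0,0,-85,1,105,0,0,0,0,-85,1,105,0,0,0,0,-85,1,105,0,0,0,0]

```text
clock: 49.5
eef_pos: [0.5134, -0.3355, 0.1009]
tool_rot: [0.001, 0.66, 0.751, 0.0]
force: [0.4, 0.0, -0.8]
grip_width: 0.339
```

```bash
python3 - <<'E'
from h import *
cmd([.5123,-.3368,.078],1.70)
E
```

```text
now [ 0.5134 -0.3355  0.1009] yaw 1.7001 grip 0.339 t 49.5 F [ 0.4  0.  -0.8]
  shift [-1.1 -1.3 22.9] turn [0.002 0.002 0.   ]
```

Call:
step_arm:
  series: [-1,-1.2,0,0,0,0,0,-1,-1.2,10,0,0,0,0,-1,-1.2,20,0,0,0,0,-1,-1.2,22,0,0,0,0,-1,-1.2,22,0,0,0,0]

```text
clock: 50.12
eef_pos: [0.5116, -0.3362, 0.0769]
tool_rot: [-0.0, 0.66, 0.751, -0.0]
force: [0.3, 0.2, 0.1]
grip_width: 0.337
```

```bash
python3 - <<'E'
from h import *
c=env.camera_params("wrist"); im=env.get_image("wrist"); save("w37.png",im,6,(220,230,345,350))
cmd([.5123,-.3368,.058],1.70)
E
```

```text
now [ 0.5117 -0.3363  0.0772] yaw 1.6998 grip 0.34 t 50.17 F [ 0.  -0.1 -0.9]
  shift [-0.6  0.5 19.2] turn [-0. -0. -0.]
```

View pics/w37.png

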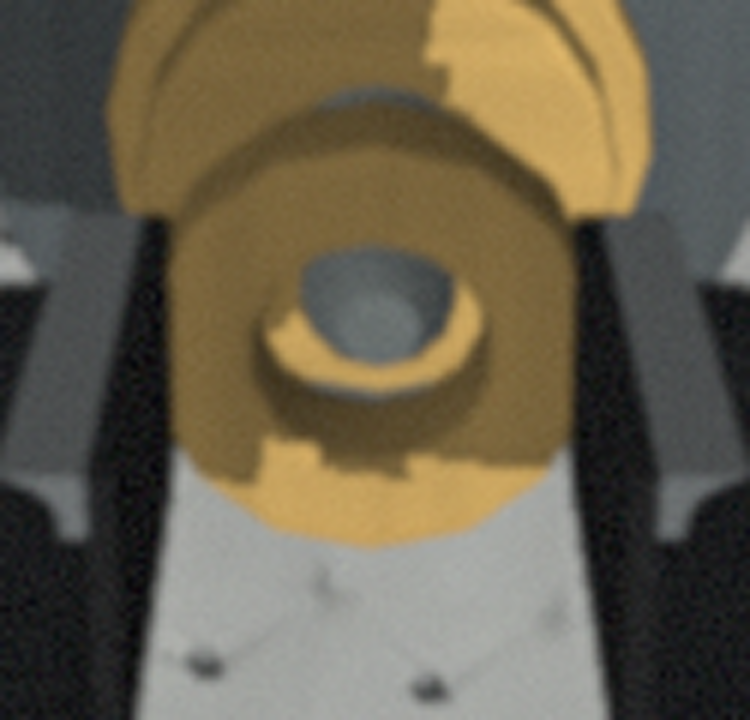

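The pin tip is in the bore and nearly centred. I'll lower ring d and release it.

Call:
step_arm:
  series: [-0.6,0.5,0,0,0,0,0,-0.6,0.5,10,0,0,0,0,-0.6,0.5,18,0,0,0,0,-0.6,0.5,18,0,0,0,0,-0.6,0.5,19,0,0,0,0,-0.6,0.5,19,0,0,0,0]

```text
clock: 50.92
eef_pos: [0.5123, -0.3369, 0.0584]
tool_rot: [0.0, 0.66, 0.751, -0.0]
force: [-0.1, -0.8, -0.5]
grip_width: 0.335
```

Call:
step_arm:
  series: [0,0,0,0,0,0,0.55,0,0,0,0,0,0,0.55,0,0,0,0,0,0,0.55,0,0,-30,0,0,0,0.55,0,0,-90,0,0,0,0.55,0,0,-145,0,0,0,0.55,0,0,-145,0,0,0,0.55,0,0,-145,0,0,0,0.55]

```text
clock: 51.92
eef_pos: [0.5121, -0.3367, 0.2029]
tool_rot: [-0.0, 0.66, 0.751, -0.0]
force: [-0.3, -0.2, -0.2]
grip_width: 0.55
```

```bash
python3 - <<'E'
from h import *
o=rings("w38.png",.04)
im=env.get_image("wrist"); save("w38c.png",im,6,(220,130,345,240))
cmd([.40,-.45,.30],1.70)
E
```

```text
px (395, 269) outer xy r [ 0.5108 -0.3322  0.023 ] bore [ 0.5115 -0.3379  0.0081]
now [ 0.5118 -0.3364  0.2018] yaw 1.6997 grip 0.546 t 52.02 F [ 0.3  1.4 -0.1]
  shift [ -98.1 -125.6  -98.1] turn [-0.002 -0.002 -0.   ]
```

View pics/w38c.png

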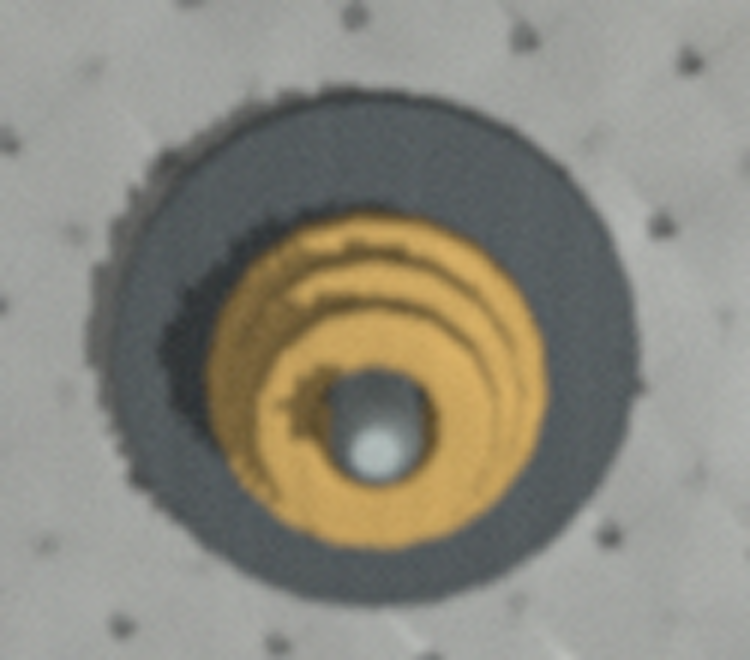

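The stack shows b, c and d concentric and flat. I'll check the frames and the table once more.

Call:
step_arm:
  series: [30,-5,-40,0,0,0,0.6,80,-8,-80,0,0,0,0.6,130,-10,-100,0,0,0,0.6,180,-12,-100,0,0,0,0.6,220,-14,-100,0,0,0,0.6,220,-14,-100,0,0,0,0.6,220,-14,-100,0,0,0,0.6]

```text
clock: 52.9
eef_pos: [0.4702, -0.1205, 0.3025]
tool_rot: [-0.001, 0.66, 0.751, -0.0]
force: [-0.5, -0.2, 0.1]
grip_width: 0.606
```

```bash
python3 - <<'E'
from h import *
c=env.camera_params("wrist"); im=env.get_image("wrist"); save("w39.png",im,1.4)
p=np.load('mag.npy'); f=R.from_euler('z',p[2])
for y in (.062,.005,-.062):
  q=np.r_[p[:2],0]+f.apply([0,y,0])
  P=[q+f.apply([sx*.005,sy*.016,.12]) for sx in(1,-1) for sy in(1,-1)]
  print((proj(c,P)*1.4).round().tolist())
cmd([.47,-.1,.3],1.7)
t=env.get_image("top"); save("t39.png",t,1.4)
s=env.get_image("scene"); save("s39.png",s,1.4)
E
```

```text
[[402.0, 104.0], [404.0, 161.0], [384.0, 105.0], [387.0, 162.0]]
[[406.0, 204.0], [407.0, 256.0], [389.0, 205.0], [391.0, 257.0]]
[[409.0, 310.0], [411.0, 356.0], [393.0, 311.0], [396.0, 357.0]]
now [ 0.4702 -0.121   0.3025] yaw 1.6995 grip 0.603 t 52.95 F [-0.1  0.3  0.6]
  shift [20.8  2.5  2.5] turn [-0.001 -0.    -0.001]
```

View pics/w39.png

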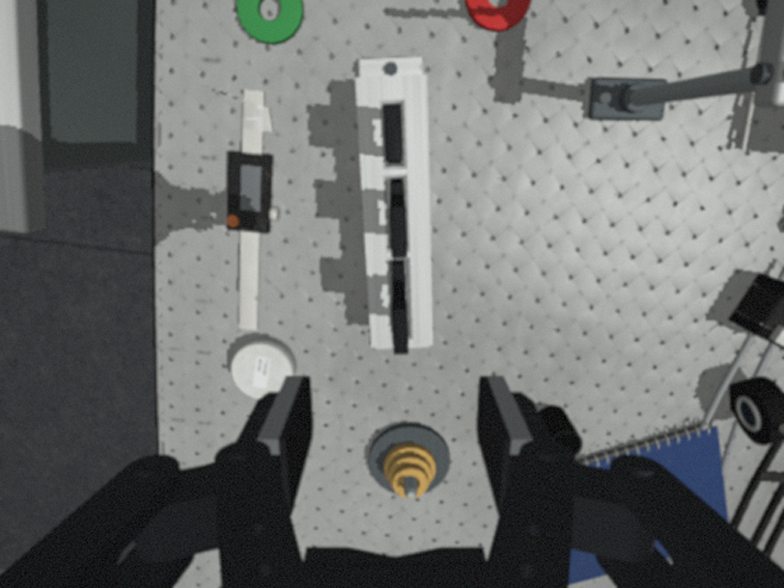

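View pics/t39.png

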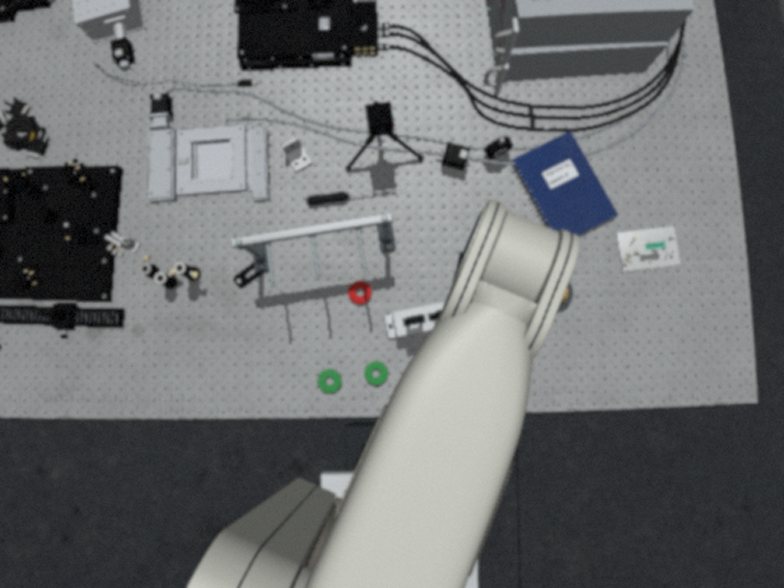

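View pics/s39.png

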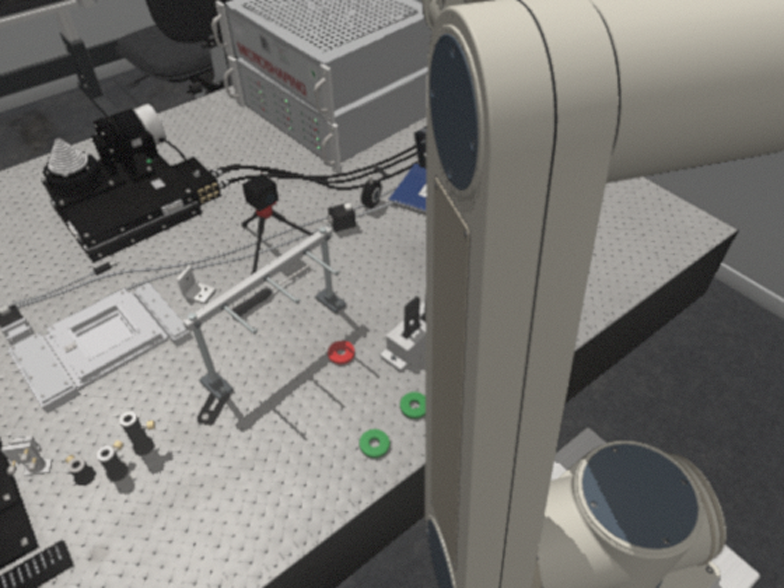

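Final view: the tabs end at rows 166, 257 and 353 (predicted 161, 256, 356). The stack is on the spindle, no brass ring is left on the table, and the pegs are empty. Handing in.

```bash
python3 -c "
from station import env
print(env.job_done()); print(env.read_state()['clock'])"
```

```text
the job is handed in; nothing more can be done
None
the job is handed in; nothing more can be done
```

I handed the job in after about 53 s of the 210 s allowed. All three frames are in the magazine and all three brass rings are on the spindle. No verdict was reported.

- **Frames:** I took the narrow, middle and wide frames off their pegs and stood each in the pocket of its width. In the last wrist picture the tabs' near edges are at rows 166, 257 and 353, against 161, 256 and 356 predicted for frames fully home. That leaves the narrow frame about 3–4 mm off along the row by this reading. I put that down to which edge I read, but did not confirm it with a second view.
- **Wide frame contact:** It showed about 12 N at the pocket floor on insertion. I took that as the floor being reached, because the height matched.
- **Rings:** Three brass rings were present, which I measured as spacer_b, spacer_c and spacer_d. No spacer_a was on the table. They sit on the spindle as b, c, d from bottom to top, flat and concentric in the close-up.
- **Spindle position:** My first two estimates differed by about 2 mm in x. I settled it by looking at the pin through each ring's bore before lowering it.
- **Other things:** No brass ring is left on the table, and the lens case, lens tube and coloured look-alikes were not touched.

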